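# Pin the swing-out specimen stage

### The arm

A 6-joint arm with a two-finger parallel gripper is mounted at the origin on the work surface. World frame = base frame: x ahead of the robot, y to its left, z up, the work surface at z = 0. Lengths are in m, angles in degrees, forces in N, time in s.
With the tool pointing down it reaches from about 0.35 to 0.975 m from the base axis. Payload 4.9 kg.
Tool frame: the origin (TCP) lies at the centre of the arm's flange, where the gripper is bolted on; the fingertips stand 173 mm ahead of it and the grasp point (between the pads) lies 155 mm ahead of it (robot.tip_reach is the distance from the TCP to the fingertips, in m); y points along the fingers, z is the direction in which the jaws open and shut, and the axes are right-handed (so a half turn about y gives the same grasp; the last joint's range is limited). The gripper opens to 85 mm and grips with 20 to 120 N. Pads are 22 mm wide; open, the fingers measure 114 mm over their backs; the gripper's body (76 mm by 85 mm) begins 54 mm behind the grasp point. The pads swing forward as they close: fully open they stand 13 mm farther back than shut.
Start: joints at [64.114, 3.019, 92.412, -0, 84.569, -6.818], TCP at [0.204, 0.591, 0.405] pointing down, gripper open.
Joint ranges: [-172.51, 172.51], [-57.92, 126.97], [3.15, 148.05], [-58.71, 238.71], [5.1, 150.11], [-179.66, 179.66]. Speed limits (degrees/s): [147.25, 147.25, 180, 180, 180, 180].

### API

Orientations are given as a 3x3 rotation matrix whose columns are the frame's x, y, z axes.
In Python, from station import robot gives the robot as it stands. The module is installed in compiled form; this text tells all that it offers.
- The arm moves only by the shell command python3 -m crank 'ROWS' [FORCE]. ROWS is JSON, a list of rows, each a list of 7 numbers: the turn, a rotation vector about the tool's x, y, z in degrees, then the shift along the tool's x, y, z in m, then the closure, from -1 (fully open) to 1 (shut). In form: [[ax, ay, az, x, y, z, grip], ...]. A call has 1 to 12 rows; each row shifts and turns the pose as measured when the row begins, along the tool's axes as they then stand; what a row does not reach is not made up. A row lasts 1/12 s, in which the tool goes at most 41.7 mm and 7.16 degrees, less where a joint would pass 70% of its speed; a pose out of reach is approached as far as the arm can. A call with a gripper value outside its range is refused whole. The fingers move at their own pace and stop on an object; FORCE is the grip in N (left out, the last holds). Time passes only in rows, so rows that do not move let the fingers close. It gives the time, the measured TCP pose, the force and the opening at its end, in the units of the state.
- robot.sense(): the state, without advancing time (a new reading comes with each control period).
- robot.get_image(name): name is "scene" or "side" or "wrist"; returns the picture (420x560x3 uint8, red, green, blue); there is no depth.
- robot.camera_params(name): a dict with "intrinsics" (3x3 intrinsics, pixels), "world_to_cam" (4x4, takes a point from world to camera coordinates). Camera axes: x right, y down, z forward; pixel columns grow to the right and rows downward; lengths in m; the calibration is good to about 2 mm. A picture is of the moment at which its call begins: read the wrist's pose just before it. camera_params takes no time and is no camera call; for the wrist camera it gives the pose at the moment of the call.
- robot.sign_off(): hands the job in, once; it reports no verdict.
The state is a dict: "time_s": time; "qpos": joint angles; "joint_vel": joint speeds; "joint_efforts": joint torques, N m; "tool_pos": TCP position; "ee_rot": TCP orientation; "wrist_force": force on the tool from outside, world axes, zero at the start; "moment": the same for the moment, N m; "grip_width": opening from 0.0 (shut) to 1.0 (fully open).
Only numpy, scipy, OpenCV 4.12 (cv2) and the standard library are available. Lean on these libraries where they do the work, as an engineer would, in place of code of your own. Each camera call takes 0.05 s, during which the arm holds its last target.

### The job

The specimen stage on the bench has been swung out. Swing its arm back in until it comes up against its stop, with the eye at its tip between the two ears of the yoke, then take the locking pin out of the white rack and pass it down through both ears and the eye, pressing it through the spring catch until its flange sits flush on the upper ear. Feel the pin in gently without ever forcing it, leave it there, and leave everything else on the bench, including the thin probe in the rack, where it is.

Things in the scene. Friction and masses are not known exactly. Their poses are not given: they have to be found in the camera images.
- stand: Grey base plate of the specimen stage, fixed to the bench: 150 x 280 x 12 mm (x, y, z), origin at the centre of its underside, z up. On it an aluminium head plate carries pivot post, yoke and swing arm. The head plate is bolted through slotted holes and sits up to 7 mm off its nominal place along the stand's x and, separately, y (not turned), and this is not measured: find it by feel or sight.
- yoke_nominal (a point): Nominal (slots centred, so up to 7 mm off in x and y) centre of the hole's mouth in the top of the upper ear: 70 mm to +y of the stand's origin, 76 mm above the bench (height exact). Yoke: two level steel ears 44 x 44 x 9 mm, undersides at 44 and 67 mm, joined by a web at x = 22 to 38 mm as high as the upper ear. Both have a vertical 14 mm hole, in line.
- pivot_nominal (a point): Nominal place of the swing arm's vertical hinge axis, 100 mm to -y of the stand's origin, off by the same amount as the yoke. Under the lower ear a spring catch (two balls, +x and -x side) bears on the pin over its last 14 mm or so: up to about 10 N of push is needed there; then it grips the shank, so the pin does not drop home by itself.
- swing (a joint): Angle of the swing arm, rad: 0 = against its stop, eye in line with the ears' holes and the arm along the stand's +y from the pivot; grows counter-clockwise from above (towards -x) to 1.2. Stiff (2 to 3 N at the post), stays where left. On the arm, distances from pivot: black disc 12 to 92 mm (top at 71 mm); black upright grip post, 16 mm diameter, 112 mm, top at 114 mm; eye 170 mm.
- pin: Loose locking pin, about 80 g, upright in its rack. Origin at the centre of the flange's underside, z up towards the head. Shank 12 mm diameter reaches 50 mm down, its last 1 mm bevelled to a 10 mm flat nose; flange 28 mm diameter, 4 mm thick; above it a black flat-sided head, 18 x 26 x 34 mm (x, y, z), top 38 mm above the origin. Grasp the head across its 18 mm, along the pin's x.
- pin_nose (a point): Centre of the flat end of the pin's shank, 50 mm below the pin's origin.
- rack: White rack block fixed to the bench, 60 x 110 x 55 mm (x, y, z), origin at the centre of its underside. The pin hangs by its flange in a 16 mm hole at (0, -27) mm, the probe in a smaller hole at (0, 27) mm; it stands on the left or on the right of the stage.
- probe: Thin dissecting-probe handle standing in the rack 54 mm from the pin: 9 mm diameter, reaching 58 mm above the rack, 15 mm collar; origin at the collar's underside. Not to be used or moved.
- wipebox: White and green box of wipes, 110 x 110 x 85 mm, fixed, on the other side of the stage from the rack; origin under its centre.
- dish: Closed clear round dish, 92 mm across, 15 mm high; bystander.
- tweezers: Steel tweezers lying flat, 145 mm long, 8 mm high; bystander.
- vial: Small glass vial, 28 mm diameter, 55 mm high; bystander.
- spray: White spray bottle, 74 mm diameter, 210 mm high; bystander.
- slidebox: Closed blue slide box, 90 x 70 x 32 mm; bystander.
Things that resemble listed ones, but are neither listed nor needed, are in the scene too. What is shaped like the pin but purple or turquoise is not meant.

How it is judged (in metres and radians):
On the way, in this order (a step that is already met when the one before it is completed fails the run):
1. the swing arm is closed against its stop, the pin not yet in (value of joint swing below 0.02 rad and horizontal distance between pin_nose and yoke_nominal above 0.03 m), for 0.2 s.
2. the pin has entered the upper ear and the eye, with the arm closed (value of joint swing below 0.03 rad and z of pin_nose in the frame of yoke_nominal below -0.014 m and horizontal distance between pin_nose and yoke_nominal below 0.015 m), for 0.1 s.
At the end, for the whole second after the job is handed in: The swing arm is closed (within 0.02 rad of its stop), the pin is through upper ear, eye and lower ear with its flange within 2 mm of the upper ear's top face, upright to 0.08 rad and within 15 mm of the nominal hole axis, at rest and released (value of joint swing below 0.02 rad and z of pin in the frame of yoke_nominal between -0.003 and 0.002 m and horizontal distance between each of pin, pin_nose and yoke_nominal below 0.015 m and angle between pin's own z axis and vertical below 0.08 rad and linear speed of pin below 0.02 m/s and contact force between pin and the arm below 0.2 N and contact force between pin and the fingers below 0.2 N); the robot touches nothing.
It fails at once if the pin is forced: more than 60 N between it and the stage (ears, arm or catch) (contact force between pin and stand above 60 N).
It fails at once if the probe in the rack is moved by more than 15 mm (distance of probe from where it was at the start of the episode above 0.015 m).
It fails at once if the dish, tweezers, vial, spray bottle or slide box is moved by more than 30 mm (distance of any of dish, tweezers, vial, spray, slidebox from where it was at the start of the episode above 0.03 m).
It also fails if it takes over 64 s, if anything falls off the work surface, if the arm or the gripper's body presses on something with over 40 N, if the wrist force passes 120 N, or if a joint passes its speed limit or range.

## Working session

There is one attempt and no reset: what is moved stays moved. The work goes in short steps, Python scripts to look and compute and a shell command to move; the robot and the scene stay as the last step left them, time stands still between calls to the robot, and variables do not carry over. Pictures are saved under pics/ and viewed, and the job is handed in when it is done.

```bash
mkdir -p pics; ls; python3 - <<'E'
from station import robot
import cv2
print(robot.sense())
for n in ["scene","side","wrist"]:
    p=robot.camera_params(n);print(n,p["intrinsics"].tolist() if hasattr(p["intrinsics"],'tolist') else p["intrinsics"]);print(p["world_to_cam"])
    cv2.imwrite(f"pics/{n}0.png",robot.get_image(n)[:,:,::-1])
E
```

```text
pics
{'time_s': 0.0, 'qpos': array([ 6.41148311e+01,  3.05734769e+00,  9.24920771e+01,  7.08507353e-04,
        8.45682305e+01, -6.81818260e+00]), 'joint_vel': array([-0.01215868,  0.01183735, -0.01200122,  0.03769981, -0.0366304 ,
       -0.06543522]), 'joint_efforts': array([-1.87463284e-04, -3.93695140e+01, -3.70169020e+01, -1.61901248e-04,
        7.36112619e-03, -6.52082122e-07]), 'tool_pos': array([0.20405186, 0.59046991, 0.40346184]), 'ee_rot': array([[ 9.45136795e-01, -9.07556505e-04,  3.26673561e-01],
       [-3.26674721e-01, -1.84207304e-03,  9.45135035e-01],
       [-2.56006889e-04, -9.99997892e-01, -2.03748678e-03]]), 'wrist_force': array([ 0.04783091, -0.23624451,  0.27523746]), 'moment': array([ 0.02988982,  0.04446311, -0.02655444]), 'grip_width': 0.9997736700312144}
scene [[406.2229339859867, 0.0, 283.22645178490563], [0.0, 406.2229339859867, 213.50417236433663], [0.0, 0.0, 1.0]]
[[ 0.17704018  0.98413274 -0.0118124  -0.06667184]
 [ 0.84318032 -0.15785229 -0.51393541 -0.40940197]
 [-0.50764528  0.08102723 -0.85774755  1.3430019 ]
 [ 0.          0.          0.          1.        ]]
side [[529.6124463715474, 0.0, 274.6613588761969], [0.0, 529.6124463715474, 206.46203509143814], [0.0, 0.0, 1.0]]
[[ 0.99552811 -0.09417632  0.00738921 -0.53168371]
 [-0.05104457 -0.60210374 -0.7967845   0.06842924]
 [ 0.0794873   0.79284419 -0.60421839  1.5477644 ]
 [ 0.          0.          0.          1.        ]]
wrist [[330.2706780121719, 0.0, 284.79205128156576], [0.0, 330.2706780121719, 202.86248331237587], [0.0, 0.0, 1.0]]
[[ 0.3265621   0.94517234 -0.00253657 -0.62321968]
 [ 0.90683509 -0.31255751  0.28276833 -0.03597062]
 [ 0.26647198 -0.09464167 -0.95918488  0.38010164]
 [ 0.          0.          0.          1.        ]]
```

View pics/scene0.png

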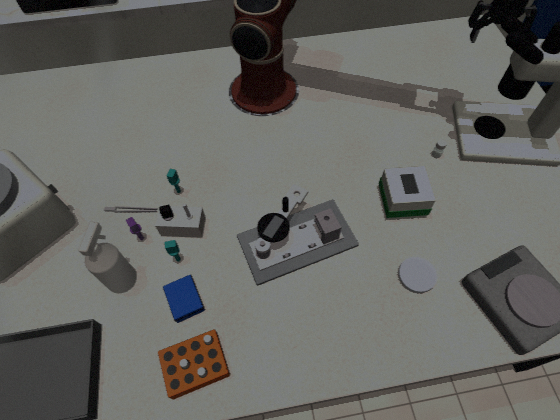

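View pics/side0.png

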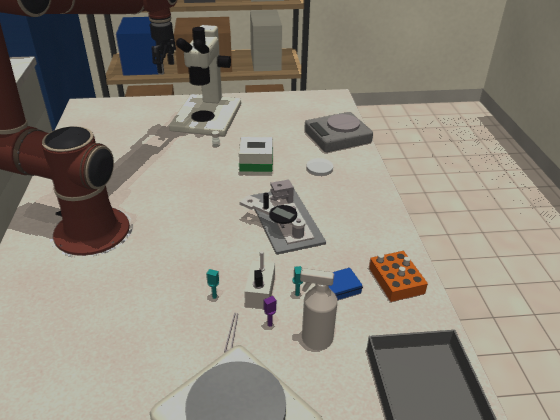

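View pics/wrist0.png

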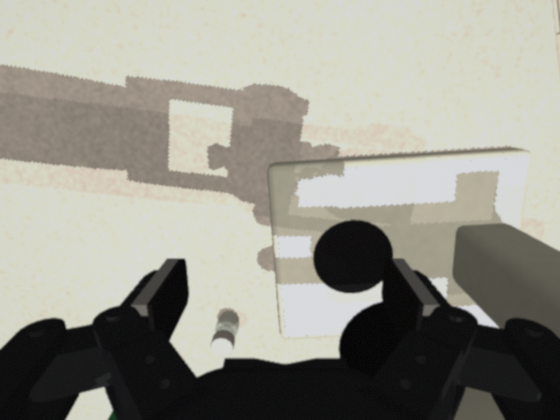

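The scene view shows the stage at about (297,240), with its arm swung out to the top. The white rack is at (180,220) with a black-headed pin at (167,212) and the probe at (187,212). Turquoise lookalikes are at (173,178) and (172,248), and a purple one at (134,227). I'll enlarge these areas.

```bash
python3 - <<'E'
import cv2
s=cv2.imread("pics/scene0.png");d=cv2.imread("pics/side0.png")
cv2.imwrite("pics/c1.png",cv2.resize(s[180:290,230:365],None,fx=5.5,fy=5.5,interpolation=cv2.INTER_CUBIC))
cv2.imwrite("pics/c2.png",cv2.resize(s[160:270,100:235],None,fx=5.5,fy=5.5,interpolation=cv2.INTER_CUBIC))
cv2.imwrite("pics/c3.png",cv2.resize(d[170:260,230:340],None,fx=6.5,fy=6.5,interpolation=cv2.INTER_CUBIC))
cv2.imwrite("pics/c4.png",cv2.resize(d[240:330,190:310],None,fx=6.5,fy=6.5,interpolation=cv2.INTER_CUBIC))
E
```

```text
(no output)
```

View pics/c1.png

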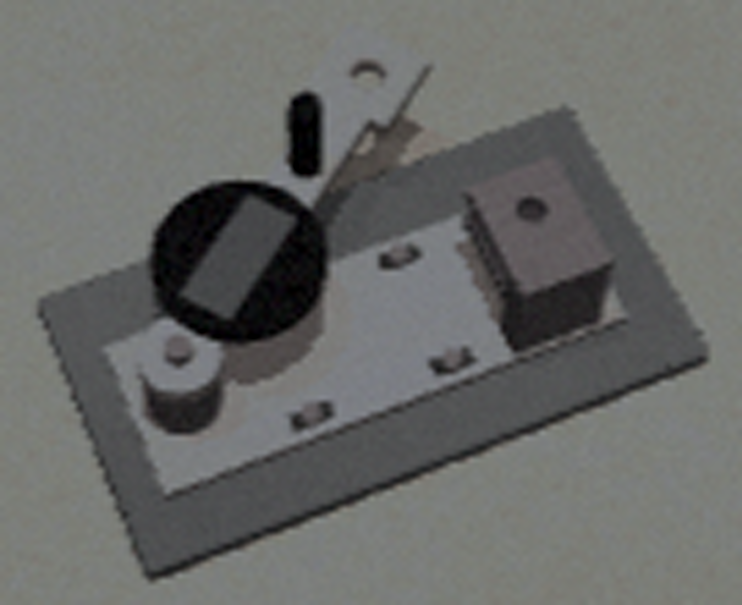

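View pics/c2.png

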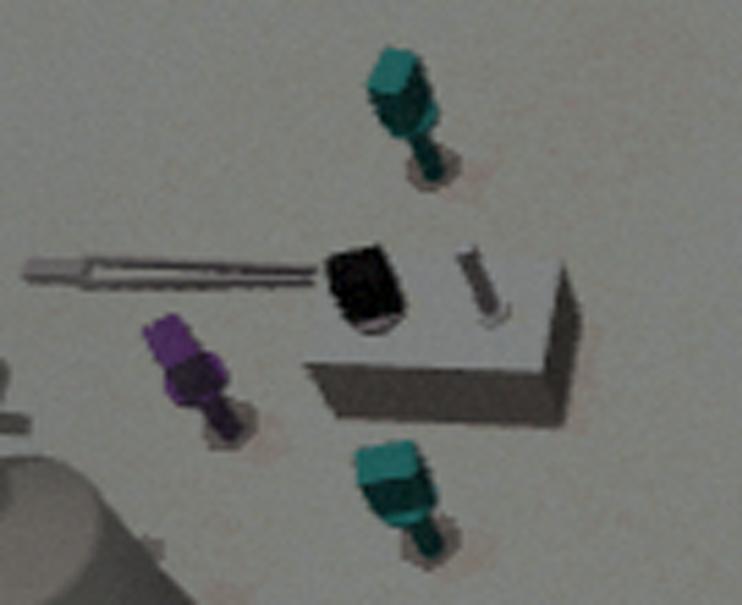

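View pics/c3.png

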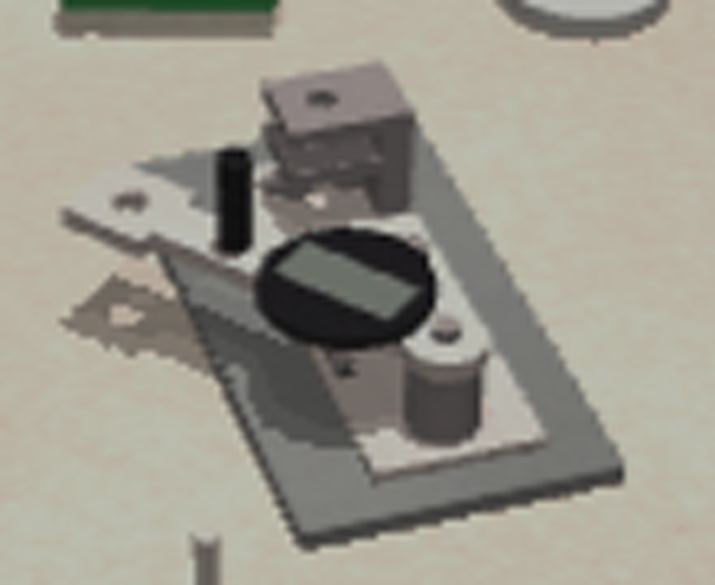

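View pics/c4.png

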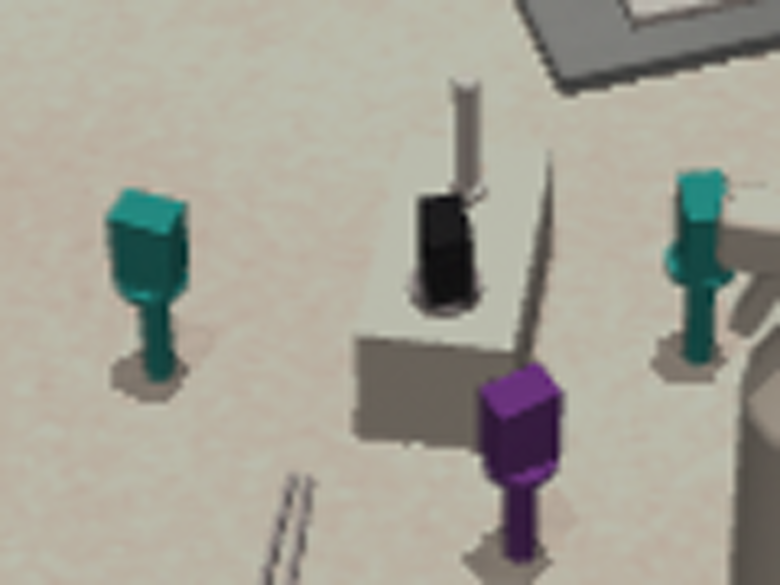

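```bash
cat > h.py <<'E'
import numpy as np, cv2
from scipy.optimize import least_squares
from station import robot
def cam(n):
    p=robot.camera_params(n); return np.array(p["intrinsics"]),np.array(p["world_to_cam"])
def proj(n,P,c=None):
    K,T=c or cam(n); q=K@(T[:3,:3]@np.asarray(P,float)+T[:3,3]); return q[:2]/q[2]
def back(n,uv,z,c=None):
    K,T=c or cam(n); R,t=T[:3,:3],T[:3,3]
    d=R.T@np.linalg.solve(K,[uv[0],uv[1],1]); o=-R.T@t
    return o+d*(z-o[2])/d[2]
def tri(obs):
    A=[];b=[]
    for n,uv in obs:
        K,T=cam(n);R,t=T[:3,:3],T[:3,3];d=R.T@np.linalg.solve(K,[uv[0],uv[1],1]);d/=np.linalg.norm(d)
        M=np.eye(3)-np.outer(d,d);A.append(M);b.append(M@(-R.T@t))
    A=np.vstack(A);b=np.hstack(b);x=np.linalg.lstsq(A,b,rcond=None)[0];return x,np.linalg.norm(A@x-b)
def Rz(a): c,s=np.cos(a),np.sin(a);return np.array([[c,-s,0],[s,c,0],[0,0,1]])
E
python3 - <<'E'
from h import *
S=lambda u,v:("scene",(230+u/5.5,180+v/5.5)); D=lambda u,v:("side",(230+u/6.5,170+v/6.5))
S2=lambda u,v:("scene",(100+u/5.5,160+v/5.5)); D2=lambda u,v:("side",(190+u/6.5,240+v/6.5))
top=.012
obs=[(S(40,302),(-.075,-.14,top)),(S(568,107),(-.075,.14,top)),(S(708,353),(.075,.14,top)),(S(150,568),(.075,-.14,top)),
 (D(305,535),(-.075,-.14,top)),(D(622,463),(.075,-.14,top))]
def res(p):
    r=[]
    for (n,uv),P in obs: r+=list(proj(n,Rz(p[2])@P+[p[0],p[1],0])-uv)
    return r
f=least_squares(res,[.55,0,.3]);print(f.x,np.degrees(f.x[2]));print(np.round(f.fun.reshape(-1,2),1))
x,y,a=f.x
def loc(P): return Rz(a).T@(P-[x,y,0])
for nm,o,z in [("hole S",S(532,209),.076),("hole D",D(322,98),.076),("post S",S(306,100),.114),("post D",D(235,152),.114)]:
    P=back(o[0],o[1],z);print(nm,P,loc(P)*1e3)
for nm,o1,o2 in [("hole",S(532,209),D(322,98)),("pivot",S(180,350),D(446,330)),("eye",S(367,72),D(131,201)),("disc",S(240,262),D(346,285))]:
    P,e=tri([o1,o2]);print(nm,P,e,loc(P)*1e3)
for nm,o in [("top",S2(352,262)),("top",D2(442,200))]:
    print(nm,back(o[0],o[1],.055+.042))
for nm,o1,o2 in [("probe",S2(468,252),D2(466,85))]:
    P,e=tri([o1,o2]);print(nm,P,e)
# rack corners z=.055
for nm,o in [("FR",S2(560,262)),("bR",S2(548,372)),("bL",S2(305,365)),("sideL",D2(355,338)),("sideR",D2(518,352)),("sideFar",D2(550,150))]:
    print(nm,back(o[0],o[1],.055))
E
```

```text
[0.56987189 0.00180133 0.21097922] 12.08821869698401
[[-1.1 -1.5]
 [ 0.3 -1. ]
 [ 0.7 -0.1]
 [-1.   0.7]
 [-0.  -1.4]
 [ 1.7 -0.7]]
hole S [0.5593823  0.07684965 0.076     ] [ 5.45943437 75.58092488 76.        ]
hole D [0.55530985 0.07359023 0.076     ] [ 0.79470467 73.24662056 76.        ]
post S [ 0.5078665  -0.01630309  0.114     ] [-64.42188212  -4.71796365 114.        ]
post D [ 0.50719831 -0.01850764  0.114     ] [-65.53692443  -6.73369877 114.        ]
hole [0.55644703 0.07810115 0.07218766] 0.0011348445540495735 [ 2.85134267 77.41937683 72.18766435]
pivot [ 0.59332629 -0.08826913  0.06371332] 0.0009259617047403942 [  4.07200132 -92.98503033  63.71331731]
eye [0.46309977 0.02096478 0.06067491] 0.00040338901737061535 [-100.39142326   41.09848264   60.67491103]
disc [ 0.554142   -0.05476012  0.06425625] 0.002079387270526547 [-27.22605015 -52.01315467  64.25625231]
top [ 0.46907476 -0.31261552  0.097     ]
top [ 0.46344004 -0.31187583  0.097     ]
probe [ 0.47737244 -0.25939963  0.10497572] 0.0017416004813552183
FR [ 0.45870932 -0.22682549  0.055     ]
bR [ 0.51662204 -0.23663134  0.055     ]
bL [ 0.49259908 -0.34549474  0.055     ]
sideL [ 0.42866994 -0.33881965  0.055     ]
sideR [ 0.48842943 -0.35114934  0.055     ]
sideFar [ 0.51044971 -0.24413861  0.055     ]
```

```bash
cat >> h.py <<'E'
def st():
    s=robot.sense();return np.array(s["tool_pos"]),np.array(s["ee_rot"]),s
def plan(target,zdeg=None):
    """shift in tool axes to TCP target; yaw turn (about tool y) so tool z points zdeg in world, shift given in axes BEFORE turn"""
    p,R,s=st(); d=R.T@(np.asarray(target)-p); cur=np.degrees(np.arctan2(R[1,2],R[0,2]))
    print("t",s["time_s"],"tcp",p.round(4),"zang",cur.round(2),"F",s["wrist_force"].round(2),"grip",round(s["grip_width"],3))
    print("shift tool xyz mm",(d*1e3).round(1), "tilt",np.degrees(np.arccos(-R[2,1])).round(2))
    if zdeg is not None: print("ay turn",-(zdeg-cur))
E
python3 - <<'E'
from h import *
p,R,s=st();K,T=cam("wrist");o=-T[:3,:3].T@T[:3,3]
print("cam in tool",R.T@(o-p),"axis",R.T@T[2,:3], "camx",R.T@T[0,:3])
print("spray base",back("scene",(112,275),.1),back("side",(318,330),0.0))
print("pin head ctr z.093", back("scene",(100+352/5.5,160+262/5.5),.093),back("side",(190+442/6.5,240+200/6.5),.093))
E
```

```text
cam in tool [-0.07300785  0.03040265 -0.00053203] axis [ 2.82980198e-01  9.59125581e-01 -5.72624635e-04] camx [-1.24647198e-04  6.33803557e-04  9.99999791e-01]
spray base [ 0.62802192 -0.43100046  0.1       ] [ 0.59736191 -0.42459142  0.        ]
pin head ctr z.093 [ 0.46637401 -0.31358633  0.093     ] [ 0.46367946 -0.30775319  0.093     ]
```

```bash
python3 -m crank '[[0,0,0,0.028,0.002,-0.028,-1],[0,0,0,0.028,0.002,-0.028,-1],[0,0,0,0.028,0.002,-0.028,-1],[0,0,0,0.028,0.002,-0.028,-1],[0,0,0,0.028,0.002,-0.028,-1],[0,0,0,0.028,0.002,-0.028,-1],[0,0,0,0.028,0.002,-0.028,-1],[0,0,0,0.028,0.002,-0.028,-1],[0,0,0,0.028,0.002,-0.028,-1],[0,0,0,0.028,0.002,-0.028,-1],[0,0,0,0.028,0.002,-0.028,-1],[0,0,0,0.028,0.002,-0.028,-1]]' 30; python3 -c "
from h import *
plan((.507,-.017,.373),22)"
```

```text
time_s: 1.15
tool_pos: [0.4159, 0.151, 0.3741]
ee_rot: [[0.95, -0.003, 0.311], [-0.311, -0.003, 0.95], [-0.002, -1.0, -0.004]]
wrist_force: [1.2, -0.2, 0.5]
grip_width: 1.001
t 1.15 tcp [0.4159 0.151  0.3741] zang 71.86 F [ 1.24 -0.18  0.49] grip 1.001
shift tool xyz mm [ 138.9    1.4 -131.2] tilt 0.23
ay turn 49.86187737128783
```

```bash
python3 -m crank '[[0,0,0,0.028,0,-0.027,-1],[0,0,0,0.028,0,-0.027,-1],[0,0,0,0.028,0,-0.026,-1],[0,0,0,0.028,0,-0.026,-1],[0,7.1,0,0.014,0,-0.013,-1],[0,7.1,0,0,0,0,-1],[0,7.1,0,0,0,0,-1],[0,7.1,0,0,0,0,-1],[0,7.1,0,0,0,0,-1],[0,7.1,0,0,0,0,-1],[0,7,0,0,0,0,-1],[0,0,0,0,0,0,-1]]'; python3 -c "
from h import *
plan((.507,-.017,.373),22)
c=cam('wrist');np.savez('w1.npz',K=c[0],T=c[1]);cv2.imwrite('pics/w1.png',robot.get_image('wrist')[:,:,::-1])"
```

```text
time_s: 2.15
tool_pos: [0.5014, -0.0202, 0.3701]
ee_rot: [[0.361, -0.007, 0.932], [-0.932, -0.004, 0.361], [0.001, -1.0, -0.008]]
wrist_force: [0.3, 0.4, -0.1]
grip_width: 1.004
t 2.15 tcp [ 0.5014 -0.0202  0.3701] zang 21.18 F [ 0.29  0.41 -0.11] grip 1.004
shift tool xyz mm [-0.9 -3.   6.3] tilt 0.46
ay turn -0.8163666445704472
```

View pics/w1.png

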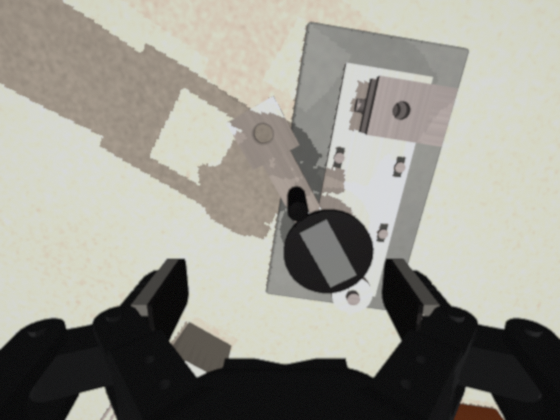

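The wrist view shows the stage: yoke hole at (402,110), eye at (262,133), grip post at (297,200), pivot at (353,297). I'll crop to measure the stand corners and the hole.

```bash
python3 - <<'E'
import cv2
s=cv2.imread("pics/w1.png")
cv2.imwrite("pics/c5.png",cv2.resize(s[15:165,290:480],None,fx=4,fy=4,interpolation=cv2.INTER_CUBIC))
cv2.imwrite("pics/c6.png",cv2.resize(s[110:315,230:430],None,fx=2.9,fy=2.9,interpolation=cv2.INTER_CUBIC))
E
```

```text
(no output)
```

View pics/c5.png

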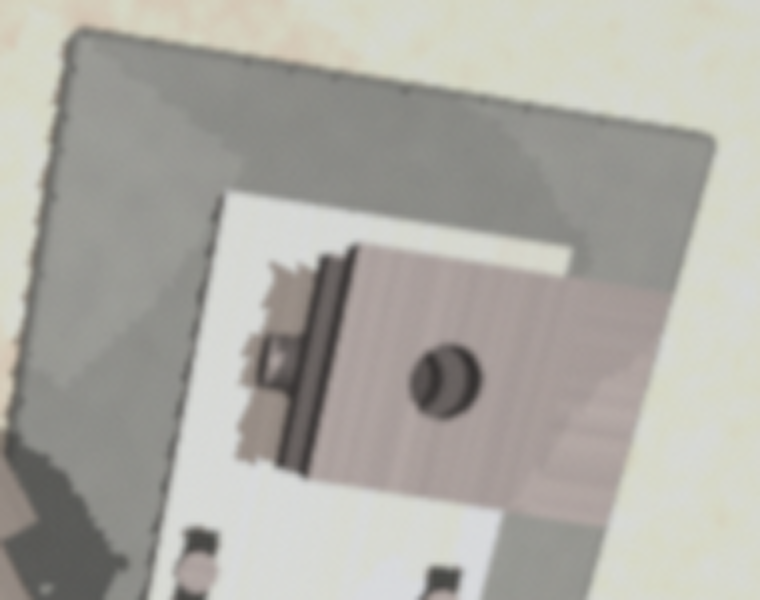

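View pics/c6.png

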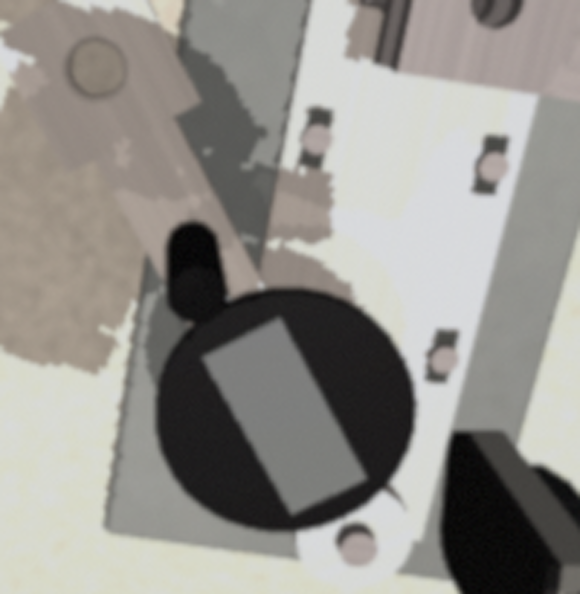

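```bash
python3 - <<'E'
from h import *
w=np.load('w1.npz');c=(w['K'],w['T'])
S=lambda u,v:("scene",(230+u/5.5,180+v/5.5)); D=lambda u,v:("side",(230+u/6.5,170+v/6.5))
top=.012
obs=[((309.5,23.25),(-.075,.14,top)),((468,49.5),(.075,.14,top)),((266.9,292.8),(-.075,-.14,top))]
def res(p):
    r=[]
    for uv,P in obs: r+=list(proj("w",Rz(p[2])@P+[p[0],p[1],0],c)-uv)
    return r
f=least_squares(res,[.57,0,.21]);print(f.x,np.degrees(f.x[2]));print(np.round(f.fun.reshape(-1,2),1))
x,y,a=f.x
loc=lambda P: Rz(a).T@(P-[x,y,0])
for nm,uv,z in [("hole",(401.25,110.25),.076),("post",(297.9,211.7),.114),("disc",(328.6,251.4),.071),("eye",(263.1,133.3),.061),("piv",(230+358/2.9,110+545/2.9),.066)]:
    P=back("w",uv,z,c);print(nm,P.round(4),(loc(P)*1e3).round(1))
print("nom yoke",Rz(a)@[0,.07,.076]+[x,y,0])
E
```

```text
[ 0.56853799 -0.00147113  0.22059241] 12.639014359104829
[[-2.  -1.1]
 [ 3.  -0.2]
 [-1.1  2.7]]
hole [0.5566 0.0744 0.076 ] [ 4.9 76.7 76. ]
post [ 0.5076 -0.0192  0.114 ] [-63.3  -3.9 114. ]
disc [ 0.5531 -0.0561  0.071 ] [-27.1 -50.   71. ]
eye [0.4632 0.0183 0.061 ] [-98.4  42.3  61. ]
piv [ 0.5953 -0.0935  0.066 ] [  6.  -95.6  66. ]
nom yoke [0.55322145 0.06683263 0.076     ]
```

```bash
python3 -m crank '[[0,0,0,0.001,0.03,0.006,0],[0,0,0,0,0.03,0,0],[0,0,0,0,0.03,0,0],[0,0,0,0,0.02,0,0],[0,0,0,0,0,0,0]]'; python3 -c "
from h import *
plan((.5076,-.0192,.250),22)
c=cam('wrist');np.savez('w2.npz',K=c[0],T=c[1]);cv2.imwrite('pics/w2.png',robot.get_image('wrist')[:,:,::-1])"
```

```text
time_s: 2.62
tool_pos: [0.5081, -0.0193, 0.2595]
ee_rot: [[0.381, 0.001, 0.924], [-0.924, -0.005, 0.381], [0.005, -1.0, -0.001]]
wrist_force: [-0.0, 0.3, -1.7]
grip_width: 0.5
t 2.6167 tcp [ 0.5081 -0.0193  0.2595] zang 22.41 F [-0.05  0.32 -1.73] grip 0.5
shift tool xyz mm [-0.3  9.5 -0.4] tilt 0.31
ay turn 0.4117184139493375
```

View pics/w2.png

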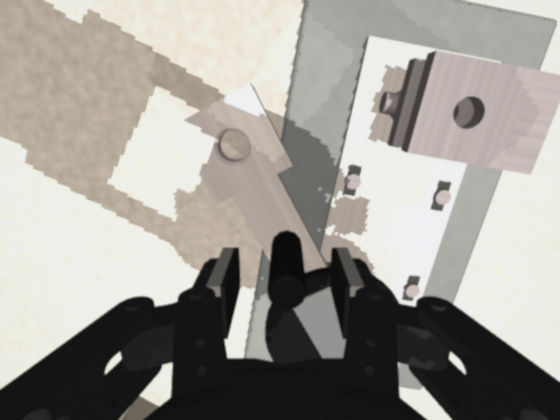

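The post stands between the fingers at (288,290). I'll go down a little further and push toward the stop.

```bash
python3 -m crank '[[0,0,0,0,0.01,0,0],[0,0,0,0,0,0.01,0],[0,0,0,-0.001,0,0.01,0],[0,0,0,-0.002,0,0.01,0],[0,0,0,-0.002,0,0.01,0],[0,0,0,-0.002,0,0.01,0],[0,0,0,-0.002,0,0.01,0],[0,0,0,-0.002,0,0.008,0],[0,0,0,0,0,0,0]]'; python3 -c "
from h import *
plan((.5695,.0183,.250),22)
c=cam('wrist');np.savez('w3.npz',K=c[0],T=c[1]);cv2.imwrite('pics/w3.png',robot.get_image('wrist')[:,:,::-1])"
```

```text
time_s: 3.42
tool_pos: [0.5749, 0.021, 0.2557]
ee_rot: [[0.386, 0.006, 0.922], [-0.922, -0.008, 0.386], [0.009, -1.0, 0.002]]
wrist_force: [-2.0, 0.2, -1.2]
grip_width: 0.5
t 3.4167 tcp [0.5749 0.021  0.2557] zang 22.73 F [-1.99  0.19 -1.16] grip 0.5
shift tool xyz mm [ 0.4  5.7 -6.1] tilt 0.56
ay turn 0.7275403738482886
```

View pics/w3.png

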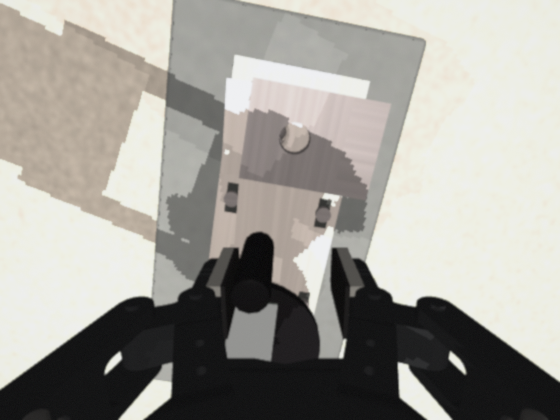

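```bash
python3 -m crank '[[0,0,0,0,0,0.002,0],[0,0,0,0,0,0.002,0],[0,0,0,0,0,0.001,0],[0,0,0,0,0,0,0]]'|egrep 'pos|force';python3 -m crank '[[0,0,0,0,0,0.0015,0],[0,0,0,0,0,0,0]]'|egrep 'pos|force';
```

```text
tool_pos: [0.5796, 0.0227, 0.2559]
wrist_force: [-1.8, 0.1, -0.2]
tool_pos: [0.5808, 0.023, 0.256]
wrist_force: [-0.3, -0.7, -1.1]
```

```bash
for i in 1 2 3; do python3 -m crank '[[0,0,0,0,0,0.0015,0],[0,0,0,0,0,0,0]]'|egrep 'pos|force'; done
```

```text
tool_pos: [0.5821, 0.0234, 0.256]
wrist_force: [-1.6, -0.1, -1.0]
tool_pos: [0.5827, 0.0236, 0.2559]
wrist_force: [-3.0, -1.0, 0.3]
tool_pos: [0.5835, 0.0238, 0.2558]
wrist_force: [-1.1, -0.8, 0.5]
```

```bash
for i in 1 2 3; do python3 -m crank '[[0,0,0,0,0,0.002,0],[0,0,0,0,0,0.0,0]]'|egrep 'pos|force'; done; python3 -c "
from h import *
plan((.5695,.0183,.250),22)
c=cam('wrist');np.savez('w3.npz',K=c[0],T=c[1]);cv2.imwrite('pics/w4.png',robot.get_image('wrist')[:,:,::-1])"
```

```text
tool_pos: [0.5844, 0.0241, 0.2556]
wrist_force: [-2.2, -0.7, 1.8]
tool_pos: [0.5853, 0.0244, 0.2555]
wrist_force: [-2.9, -0.9, 1.1]
tool_pos: [0.5863, 0.0247, 0.2553]
wrist_force: [-2.6, -1.3, 1.1]
t 4.9667 tcp [0.5863 0.0247 0.2553] zang 22.68 F [-2.6  -1.3   1.13] grip 0.5
shift tool xyz mm [ -0.6   5.7 -17.8] tilt 1.59
ay turn 0.6811055254602287
```

View pics/w4.png

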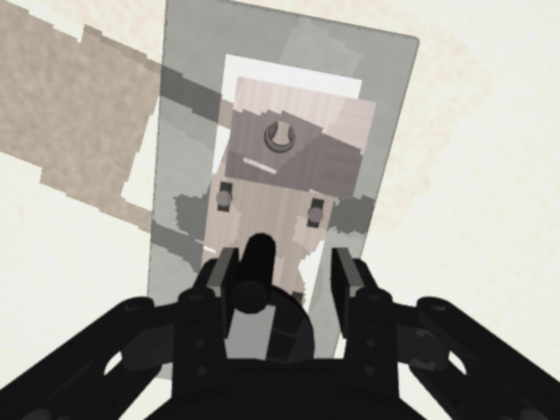

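```bash
python3 - <<'E'
import cv2
s=cv2.imread("pics/w4.png")
cv2.imwrite("pics/c7.png",cv2.resize(s[60:220,190:390],None,fx=4,fy=3.75,interpolation=cv2.INTER_CUBIC))
E
```

```text
(no output)
```

View pics/c7.png

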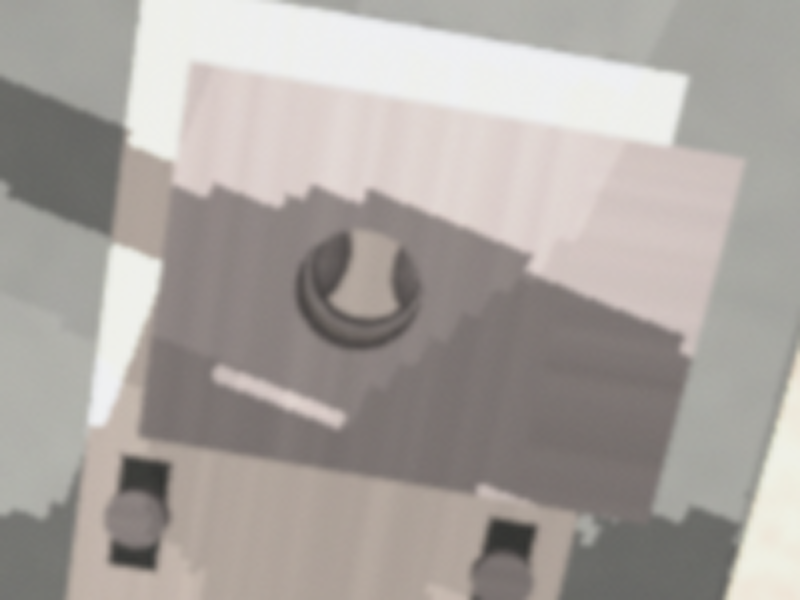

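```bash
for i in 1 2; do python3 -m crank '[[0,0,0,0,0,0.003,0],[0,0,0,0,0,0.003,0]]'|egrep 'pos|force'; done
```

```text
tool_pos: [0.5893, 0.0259, 0.2547]
wrist_force: [-16.4, -6.3, 9.6]
tool_pos: [0.592, 0.0267, 0.2541]
wrist_force: [-14.5, -5.5, 8.3]
```

The force jumped to about 17 N, so the arm is against its stop. I'll back off and rise.

```bash
python3 -m crank '[[0,0,0,0,0,-0.012,0],[0,0,0,0,0,-0.006,0],[0,0,0,0,-0.03,0,0],[0,0,0,0,-0.04,0,0],[0,0,0,0,-0.04,0,0],[0,0,0,0,-0.03,0,0],[0,0,0,0,0,0,0]]'; python3 -c "
from h import *
p,R,s=st();print(R.round(4))
# rot vector (tool axes) that makes y exactly down
y=R.T@np.array([0,0,-1]);print('level turn deg (tool)',np.degrees(np.cross([0,1,0],y)).round(2))
c=cam('wrist');np.savez('w5.npz',K=c[0],T=c[1]);cv2.imwrite('pics/w5.png',robot.get_image('wrist')[:,:,::-1])"
```

```text
time_s: 5.93
tool_pos: [0.5837, 0.0242, 0.3999]
ee_rot: [[0.386, -0.046, 0.921], [-0.922, -0.022, 0.386], [0.003, -0.999, -0.051]]
wrist_force: [0.1, -0.5, 0.9]
grip_width: 0.498
[[ 0.3862 -0.0462  0.9213]
 [-0.9224 -0.0223  0.3855]
 [ 0.0027 -0.9987 -0.0512]]
level turn deg (tool) [ 2.94 -0.    0.16]
```

View pics/w5.png

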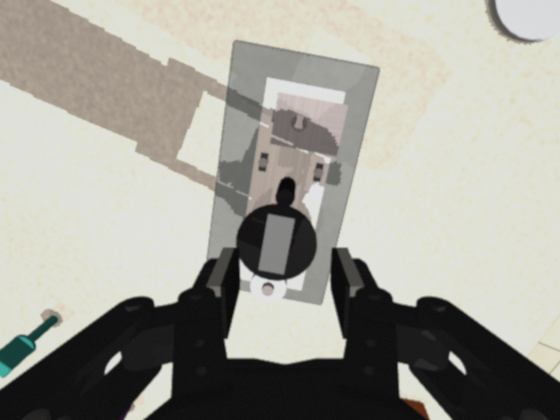

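The arm lies closed along the stage: eye and hole at (298,122), post at (286,188). I'll check the angle and measure the hole in a crop.

```bash
python3 - <<'E'
import cv2
s=cv2.imread("pics/w5.png")
cv2.imwrite("pics/c8.png",cv2.resize(s[35:175,210:390],None,fx=4.2,fy=4.2,interpolation=cv2.INTER_CUBIC))
cv2.imwrite("pics/c9.png",cv2.resize(s[165:310,200:340],None,fx=4,fy=4,interpolation=cv2.INTER_CUBIC))
E
```

```text
(no output)
```

View pics/c8.png

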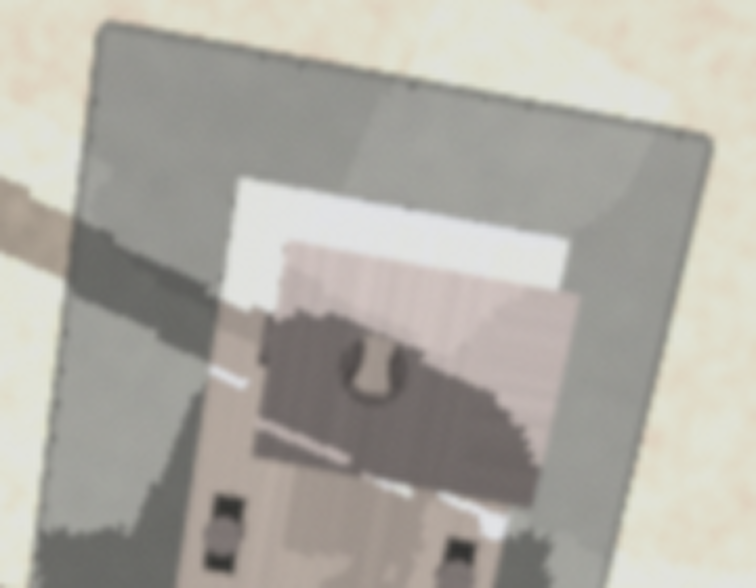

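View pics/c9.png

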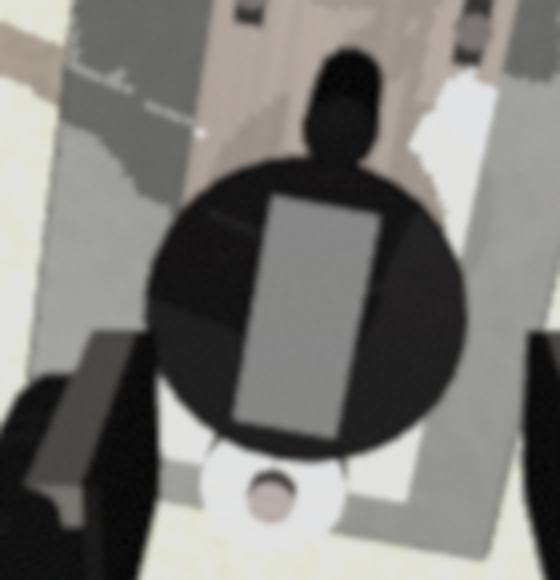

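```bash
python3 - <<'E'
from h import *
w=np.load('w5.npz');c=(w['K'],w['T'])
A=lambda u,v:(210+u/4.2,35+v/4.2); B=lambda u,v:(200+u/4,165+v/4)
top=.012
obs=[(A(99,21),(-.075,.14,top)),(A(715,134),(.075,.14,top)),(B(493,563),(.075,-.14,top))]
def res(p):
    r=[]
    for uv,P in obs: r+=list(proj("w",Rz(p[2])@P+[p[0],p[1],0],c)-uv)
    return r
f=least_squares(res,[.57,0,.21]);print(f.x,np.degrees(f.x[2]));print(np.round(f.fun.reshape(-1,2),1))
x,y,a=f.x
loc=lambda P: Rz(a).T@(P-[x,y,0])
for nm,uv,z in [("hole",A(373,370),.076),("post",B(342,130),.114),("disc",B(307,307),.071),("piv",B(272,497),.066)]:
    P=back("w",uv,z,c);print(nm,P.round(4),(loc(P)*1e3).round(1))
E
```

```text
[ 0.56885528 -0.00068754  0.22367254] 12.815492356324754
[[-1.  -0.3]
 [ 1.  -0.1]
 [-0.   0.8]]
hole [0.5565 0.0742 0.076 ] [ 4.6 75.7 76. ]
post [0.5694 0.0186 0.114 ] [  4.8  18.7 114. ]
disc [ 0.5817 -0.0383  0.071 ] [  4.1 -39.6  71. ]
piv [ 0.5941 -0.0939  0.066 ] [  4.  -96.5  66. ]
```

```bash
python3 -m crank '[[2.9,0,0.2,0,0,0,-1],[0,7,0,0,0,0,-1],[0,7,0,0,0,0,-1],[0,7,0,0,0,0,-1],[0,7,0,0,0,0,-1],[0,6.7,0,0,0,0,-1],[0,0,0,0,0,0,-1]]'|grep pos; python3 -c "
from h import *
plan((.47,-.29,.39),-12)"
```

```text
tool_pos: [0.5841, 0.0255, 0.3926]
t 6.5667 tcp [0.5841 0.0255 0.3926] zang -13.23 F [-0.85 -0.53 -0.54] grip 1.003
shift tool xyz mm [ 3.333e+02 -1.000e-01 -3.890e+01] tilt 0.49
ay turn -1.228885914109556
```

```bash
python3 -m crank '[[0,0,0,0.033,0,-0.004,-1],[0,0,0,0.033,0,-0.004,-1],[0,0,0,0.033,0,-0.004,-1],[0,0,0,0.033,0,-0.004,-1],[0,0,0,0.033,0,-0.004,-1],[0,0,0,0.033,0,-0.004,-1],[0,0,0,0.033,0,-0.004,-1],[0,0,0,0.033,0,-0.004,-1],[0,0,0,0.033,0,-0.004,-1],[0,0,0,0.033,0,-0.003,-1],[0,0,0,0,0,0,-1]]'|grep pos; python3 -c "
from h import *
plan((.47,-.29,.39),-12)
c=cam('wrist');np.savez('w6.npz',K=c[0],T=c[1]);cv2.imwrite('pics/w6.png',robot.get_image('wrist')[:,:,::-1])"
```

```text
tool_pos: [0.4717, -0.2987, 0.3771]
t 7.4833 tcp [ 0.4717 -0.2987  0.3771] zang -10.67 F [ 0.09 -0.33 -0.16] grip 1.0
shift tool xyz mm [ -8.4 -12.8  -3.2] tilt 0.79
ay turn 1.326869968382832
```

View pics/w6.png

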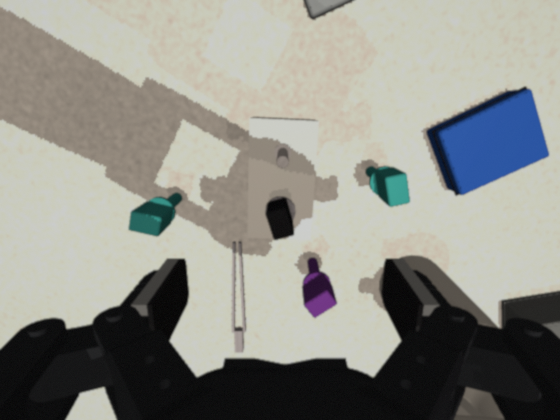

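The wrist view shows the candidates: the black-headed pin in the white rack at (281,217), the turquoise lookalikes at (152,215) and (388,186), and the purple one at (318,293). The probe is at (282,156). The black one in the rack is the pin I want, so I'll check it in a close crop.

```bash
python3 - <<'E'
import cv2
s=cv2.imread("pics/w6.png")
cv2.imwrite("pics/c10.png",cv2.resize(s[110:250,225:345],None,fx=4.2,fy=4.2,interpolation=cv2.INTER_CUBIC))
E
```

```text
(no output)
```

View pics/c10.png

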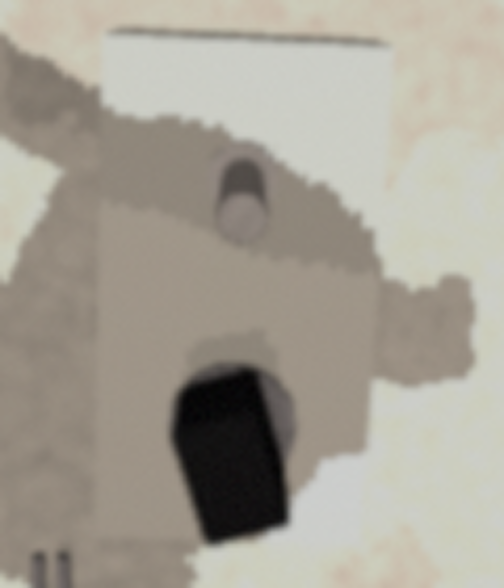

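```bash
python3 - <<'E'
import cv2,numpy as np
s=cv2.imread("pics/w6.png")[185:250,255:310]
g=np.clip((s.astype(float))*3.5,0,255).astype(np.uint8)
cv2.imwrite("pics/c11.png",cv2.resize(g,None,fx=9,fy=9,interpolation=cv2.INTER_CUBIC))
E
```

```text
(no output)
```

View pics/c11.png

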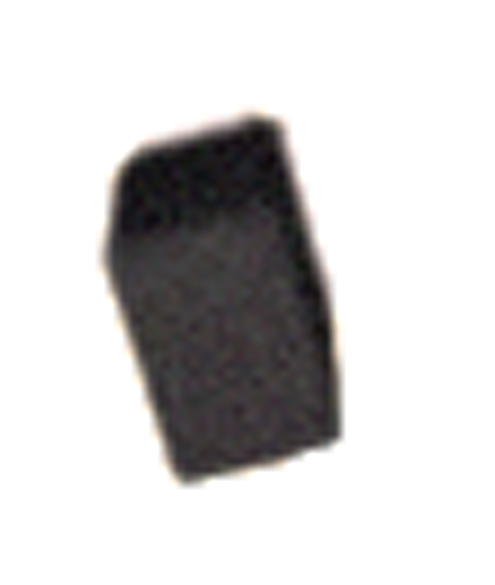

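```bash
python3 - <<'E'
from h import *
w=np.load('w6.npz');c=(w['K'],w['T'])
C=lambda u,v:(255+u/9,185+v/9); E=lambda u,v:(225+u/4.2,110+v/4.2)
q={k:back("w",C(*v),.093,c) for k,v in dict(TL=(106,255),BL=(182,482),BR=(340,437),TR=(272,205)).items()}
for k,v in q.items(): print(k,v.round(4))
ang=lambda d:np.degrees(np.arctan2(d[1],d[0]))
print(ang(q['BR']-q['BL']),ang(q['TL']-q['BL'])-90,np.linalg.norm(q['BR']-q['BL']),np.linalg.norm(q['TL']-q['BL']))
print("ctr",(q['TL']+q['BR'])/2)
print("flange ctr z.059",back("w",E(234,430),.057,c))
for n,uv in [("TL",(107,30)),("TR",(392,45)),("probe top",(243,218))]: print(n,back("w",E(*uv),.113 if 'pr' in n else .055,c))
print("probe base",back("w",E(243,165),.058,c))
E
```

```text
TL [ 0.456  -0.3044  0.093 ]
BL [ 0.4585 -0.3271  0.093 ]
BR [ 0.4735 -0.3255  0.093 ]
TR [ 0.4715 -0.3026  0.093 ]
6.178969163264943 6.262298553560896 0.015123150208430377 0.02284078422728808
ctr [ 0.46475471 -0.3149221   0.093     ]
flange ctr z.059 [ 0.46481545 -0.31671861  0.057     ]
TL [ 0.45532469 -0.22849686  0.055     ]
TR [ 0.51205208 -0.24221345  0.055     ]
probe top [ 0.47713726 -0.26282036  0.113     ]
probe base [ 0.47756205 -0.260211    0.058     ]
```

```bash
python3 - <<'E'
from h import *
w=np.load('w6.npz');c=(w['K'],w['T'])
P0=np.array([.4648,-.3155,0]);u=Rz(np.radians(6.2))
for n,uv in [("turqL",(178,196)),("turqR",(362,170)),("purple",(309,262))]:
    P=back("w",uv,0.0,c);print(n,P.round(3),"in pin frame",((u.T@(P-P0))*1e3).round(0))
for n,a,b in [("L",(173,178),(213,275)),("R",(171,245),(298,275)),("P",(132,222),(270,304))]:
    P,e=tri([("scene",a),("side",b)]);print(n,P.round(3),e)
plan((.4648,-.3155,.30),6.2)
E
```

```text
turqL [ 0.355 -0.295  0.   ] in pin frame [-107.   32.    0.]
turqR [ 0.555 -0.304  0.   ] in pin frame [91.  2.  0.]
purple [ 0.482 -0.399  0.   ] in pin frame [  8. -85.   0.]
L [ 0.357 -0.292  0.069] 0.005532403553212566
R [ 0.561 -0.306  0.07 ] 0.001637107201778027
P [ 0.483 -0.398  0.074] 0.002973890614235735
t 7.5333 tcp [ 0.4722 -0.2969  0.3768] zang -10.64 F [ 0.36  0.92 -0.79] grip 1.003
shift tool xyz mm [20.8 76.5 -4.2] tilt 0.91
ay turn -16.83966844415769
```

```bash
cat >> h.py <<'E'
def lev():
    p,R,s=st(); y=R.T@np.array([0,0,-1]);print('level turn deg (tool)',np.degrees(np.cross([0,1,0],y)).round(2))
E
python3 -m crank '[[0,-5.6,0,0.007,0,-0.001,-0.4],[0,-5.6,0,0.007,0,-0.001,-0.4],[0,-5.6,0,0.007,0,-0.002,-0.4],[0,0,0,0,0,0,-0.4]]'|grep pos; python3 -c "
from h import *
plan((.4648,-.3155,.26),6.2);lev()"
```

```text
tool_pos: [0.4671, -0.3159, 0.3731]
t 7.8667 tcp [ 0.4671 -0.3159  0.3731] zang 7.44 F [-1.23 -0.19  0.52] grip 0.698
shift tool xyz mm [  1.2 113.1  -3.3] tilt 1.15
ay turn 1.2433631313486107
level turn deg (tool) [-0.56  0.   -1.  ]
```

```bash
python3 -m crank '[[-0.6,1.2,-1,0,0.03,-0.002,-0.4],[0,0,0,0,0.03,0,-0.4],[0,0,0,0,0.03,0,-0.4],[0,0,0,0,0,0,-0.4]]'|grep pos; python3 -c "
from h import *
plan((.4648,-.3155,.26),6.2);lev()
c=cam('wrist');np.savez('w7.npz',K=c[0],T=c[1]);cv2.imwrite('pics/w7.png',robot.get_image('wrist')[:,:,::-1])"
```

```text
tool_pos: [0.468, -0.3121, 0.2825]
t 8.2 tcp [ 0.468  -0.3121  0.2825] zang 6.16 F [-1.3   0.61 -1.83] grip 0.701
shift tool xyz mm [ 2.9 22.5 -3.7] tilt 0.4
ay turn -0.03648311315727604
level turn deg (tool) [-0.33  0.    0.22]
```

View pics/w7.png

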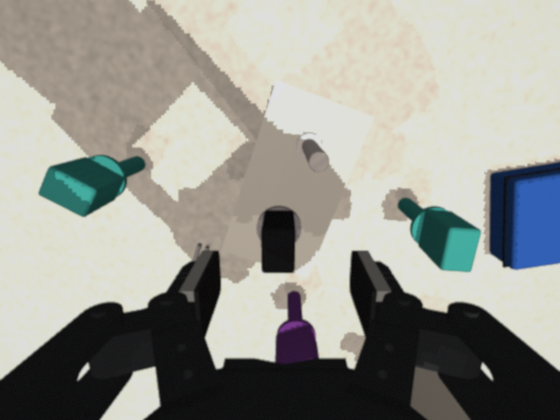

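```bash
python3 - <<'E'
from h import *
w=np.load('w7.npz');c=(w['K'],w['T'])
s=cv2.imread("pics/w7.png")[195:285,240:320]
g=np.clip((s.astype(float))*3.5,0,255).astype(np.uint8)
cv2.imwrite("pics/c12.png",cv2.resize(g,None,fx=6.5,fy=6.5,interpolation=cv2.INTER_CUBIC))
print(proj("w",(.4648,-.3155,.093),c))
E
```

```text
[278.25305329 252.50207601]
```

View pics/c12.png

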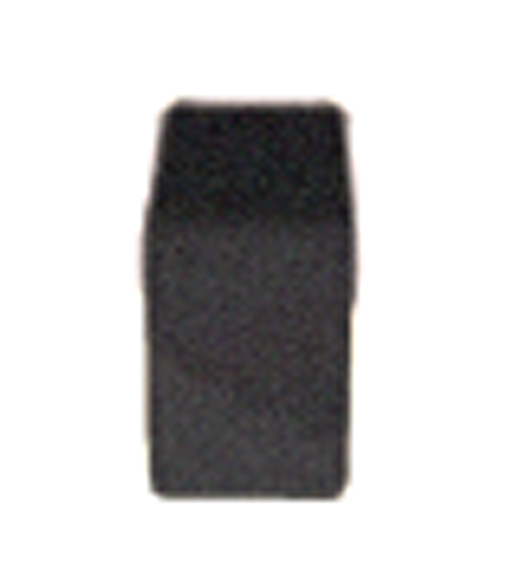

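```bash
python3 -m crank '[[-0.3,0,0.2,0.002,0.016,-0.0035,-0.4],[0,0,0,0,0.016,0,-0.4],[0,0,0,0,0.013,0,-0.4],[0,0,0,0,0,0,-0.4]]'|grep pos; python3 -c "
from h import *
plan((.465,-.3142,.234),6.2);lev()"
```

```text
tool_pos: [0.4686, -0.3152, 0.2445]
t 8.5833 tcp [ 0.4686 -0.3152  0.2445] zang 6.26 F [-0.34  1.05 -0.53] grip 0.701
shift tool xyz mm [-1.5 10.5 -3.6] tilt 0.83
ay turn 0.057319865159078276
level turn deg (tool) [-0.59  0.    0.58]
```

```bash
python3 -m crank '[[-0.6,0,0.6,-0.0015,0.006,-0.004,-0.4],[0,0,0,0,0.006,0,-0.4],[0,0,0,0,0,0,-0.4],[0,0,0,0,0,0,-0.4]]'|grep pos; python3 -c "
from h import *
plan((.465,-.3142,.234),6.2);lev()
cv2.imwrite('pics/w8.png',robot.get_image('wrist')[:,:,::-1])"
```

```text
tool_pos: [0.4652, -0.3149, 0.2343]
t 8.9167 tcp [ 0.4652 -0.3149  0.2343] zang 6.24 F [-0.62 -0.8  -0.84] grip 0.7
shift tool xyz mm [-0.7  0.3 -0.1] tilt 0.15
ay turn 0.038734660503369156
level turn deg (tool) [-0.11  0.    0.1 ]
```

View pics/w8.png

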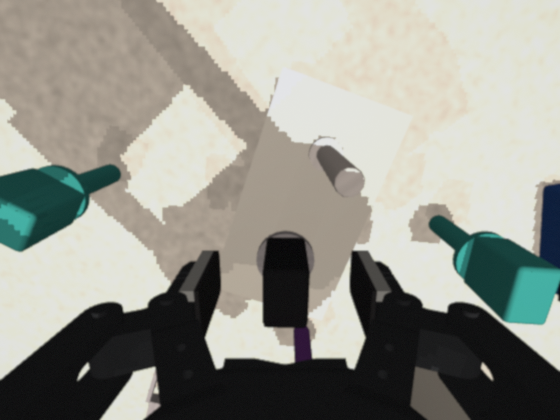

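The head is centred between the fingers at (285,280), so I'll close.

```bash
python3 -m crank '[[0,0,0,0,0,0,1],[0,0,0,0,0,0,1],[0,0,0,0,0,0,1],[0,0,0,0,0,0,1],[0,0,0,0,0,0,1],[0,0,0,0,0,0,1]]' 60; python3 -m crank '[[0,0,0,0,-0.02,0,1],[0,0,0,0,-0.03,0,1],[0,0,0,0,-0.04,0,1],[0,0,0,0,-0.02,0,1],[0,0,0,0,0,0,1],[0,0,0,0,0,0,1]]'; python3 -c "
from h import *
plan((.5565,.0743,.36),6.2);lev()
c=cam('wrist');np.savez('w9.npz',K=c[0],T=c[1])
cv2.imwrite('pics/w9.png',robot.get_image('wrist')[:,:,::-1])
cv2.imwrite('pics/sd9.png',cv2.resize(robot.get_image('side')[100:340,160:340,::-1],None,fx=2.5,fy=2.5))"
```

```text
time_s: 9.47
tool_pos: [0.4658, -0.3156, 0.2367]
ee_rot: [[0.108, 0.005, 0.994], [-0.994, -0.004, 0.109], [0.005, -1.0, 0.005]]
wrist_force: [1.0, -0.1, -1.4]
grip_width: 0.201
time_s: 9.97
tool_pos: [0.4649, -0.315, 0.3472]
ee_rot: [[0.108, 0.006, 0.994], [-0.994, -0.005, 0.108], [0.006, -1.0, 0.005]]
wrist_force: [-1.0, 0.3, -1.9]
grip_width: 0.201
t 9.9667 tcp [ 0.4649 -0.315   0.3472] zang 6.21 F [-1.03  0.34 -1.89] grip 0.201
shift tool xyz mm [-377.1  -14.4  133.3] tilt 0.46
ay turn 0.011143704659132503
level turn deg (tool) [-0.31  0.    0.34]
```

View pics/w9.png

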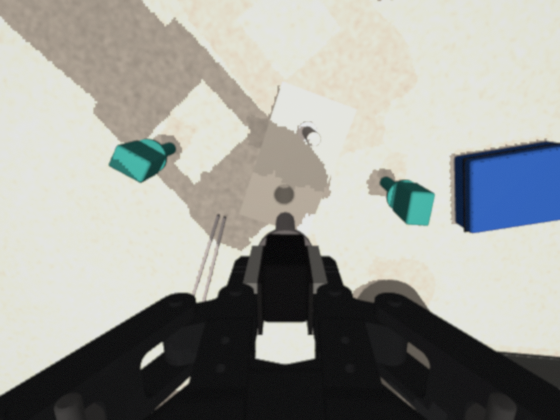

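View pics/sd9.png

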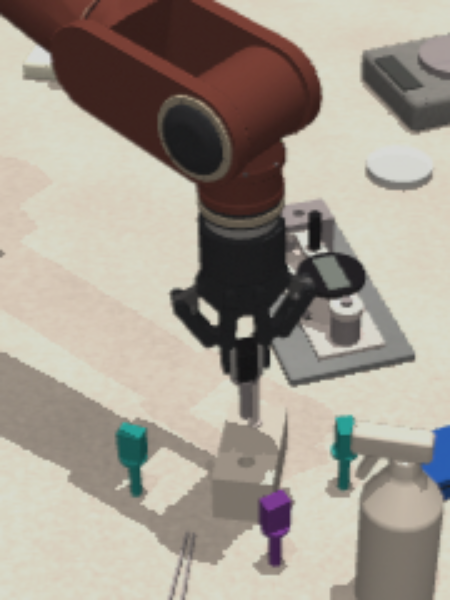

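```bash
python3 -m crank '[[0,0,0,0,-0.022,0,1],[0,0,0,0,-0.022,0,1],[0,0,0,-0.02,-0.002,0.007,1],[0,0,0,-0.036,0,0.013,1],[0,0,0,-0.036,0,0.013,1],[0,0,0,-0.036,0,0.013,1],[0,0,0,-0.036,0,0.013,1],[0,0,0,-0.036,0,0.013,1],[0,0,0,-0.036,0,0.013,1],[0,0,0,-0.036,0,0.013,1],[0,0,0,-0.036,0,0.013,1],[0,0,0,0,0,0,1]]'|grep -v rot; python3 -c "
from h import *
plan((.5565,.0743,.37),6.2);lev()"
```

```text
time_s: 11.07
tool_pos: [0.5397, 0.0168, 0.3614]
wrist_force: [-0.6, 0.0, -1.1]
grip_width: 0.203
t 11.0667 tcp [0.5397 0.0168 0.3614] zang 5.71 F [-0.58  0.01 -1.1 ] grip 0.203
shift tool xyz mm [-55.7  -8.2  22.1] tilt 2.53
ay turn -0.49031833570134253
level turn deg (tool) [ 2.18  0.   -1.28]
```

```bash
python3 -m crank '[[2.1,0,-1.2,0,-0.012,0,1],[0,0,0,-0.028,0,0.011,1],[0,0,0,-0.028,0,0.011,1],[0,0,0,0,0,0,1],[0,0,0,0,0,0,1]]'|grep -v rot; python3 -c "
from h import *
plan((.5565,.0743,.36),6.2);lev()"
```

```text
time_s: 11.48
tool_pos: [0.5555, 0.0765, 0.3656]
wrist_force: [-0.9, 0.1, -1.1]
grip_width: 0.197
t 11.4833 tcp [0.5555 0.0765 0.3656] zang 5.74 F [-0.88  0.14 -1.1 ] grip 0.197
shift tool xyz mm [2.3 5.6 0.8] tilt 0.5
ay turn -0.4623641958191751
level turn deg (tool) [ 0.49 -0.    0.11]
```

```bash
python3 -m crank '[[0.5,0,0.1,0.002,0.02,0.001,1],[0,0,0,0,0.015,0,1],[0,0,0,0,0,0,1],[0,0,0,0,0,0,1]]'|grep -v rot; python3 -c "
from h import *
plan((.5565,.0743,.32),6.2);lev()
c=cam('wrist');np.savez('w10.npz',K=c[0],T=c[1])
p,R,s=st();np.savez('p10.npz',p=p,R=R)
w=robot.get_image('wrist')[:,:,::-1]
cv2.imwrite('pics/w10.png',w)
sc=robot.get_image('scene')[:,:,::-1];cv2.imwrite('pics/s10f.png',sc);sd=robot.get_image('side')[:,:,::-1];cv2.imwrite('pics/d10f.png',sd)
cv2.imwrite('pics/s10.png',cv2.resize(sc[170:270,270:370],None,fx=6,fy=6,interpolation=cv2.INTER_CUBIC))
cv2.imwrite('pics/d10.png',cv2.resize(sd[130:230,230:330],None,fx=6,fy=6,interpolation=cv2.INTER_CUBIC))
"
```

```text
time_s: 11.82
tool_pos: [0.5563, 0.0702, 0.3291]
wrist_force: [0.7, 0.1, -1.0]
grip_width: 0.202
t 11.8167 tcp [0.5563 0.0702 0.3291] zang 5.49 F [ 0.66  0.14 -1.04] grip 0.202
shift tool xyz mm [-4.1  9.1  0.6] tilt 0.2
ay turn -0.7072212092027819
level turn deg (tool) [-0.12  0.    0.16]
```

View pics/w10.png

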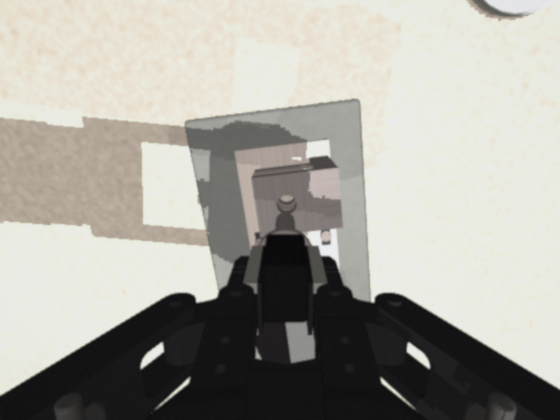

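View pics/s10.png

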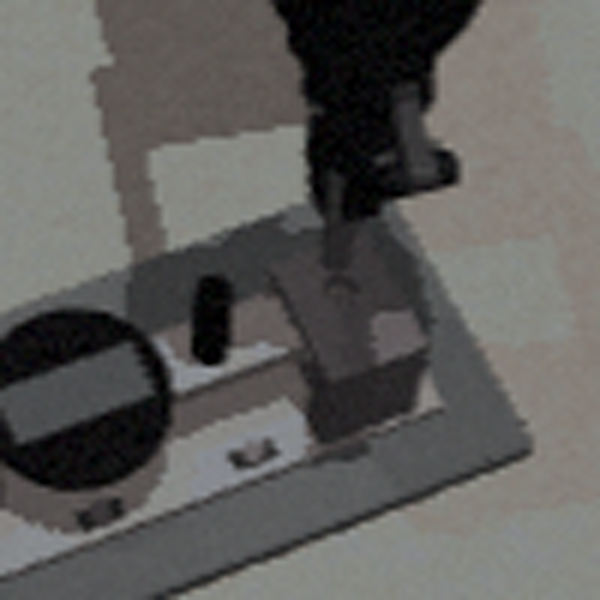

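View pics/d10.png

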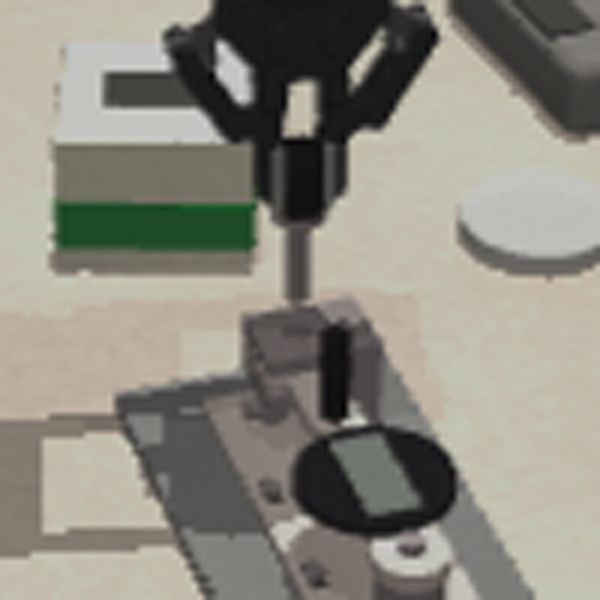

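```bash
python3 - <<'E'
import cv2,numpy as np
s=cv2.imread("pics/w10.png")[150:250,230:350]
cv2.imwrite("pics/c13.png",cv2.resize(np.clip(s.astype(float)*1.5,0,255).astype(np.uint8),None,fx=6,fy=6,interpolation=cv2.INTER_CUBIC))
from h import *
w=np.load('w10.npz');c=(w['K'],w['T']);q=np.load('p10.npz')
nose=q['p']+q['R']@[0,.2317,0];print("nose expected",nose,proj("w",nose,c),"hole",proj("w",(.5565,.0743,.076),c))
print("nose scene/side",proj("scene",nose),proj("side",nose),"hole",proj("scene",(.5565,.0743,.076)),proj("side",(.5565,.0743,.076)))
E
```

```text
nose expected [0.55684053 0.06954485 0.09742921] [286.67102156 221.2360765 ] hole [286.63411912 204.52146545]
nose scene/side [324.24687416 213.11749192] [280.2756508  179.95375172] hole [325.44773147 217.17170075] [279.90537705 184.92461572]
```

View pics/c13.png

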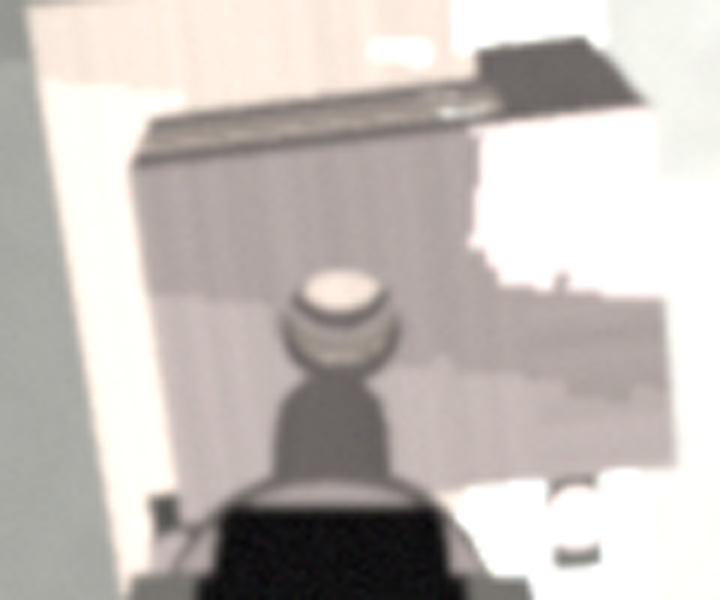

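```bash
python3 - <<'E'
from h import *
w=np.load('w10.npz');c=(w['K'],w['T']);q=np.load('p10.npz');R=q['R']
h=back("w",(286.7,203.7),.076,c)
for dz in(-.002,0,.002):
    n=back("w",(285.3,219.3),.0974+dz,c);print(n,h,"delta",h-n,"tool",(R.T@(h-n)*1e3).round(2))
n=back("w",(285.3,219.3),.0974,c); print("nose rel tcp in tool",R.T@(n-q['p'])*1e3)
E
```

```text
[0.55590619 0.07006536 0.0954    ] [0.55648726 0.07490589 0.076     ] delta [ 0.00058107  0.00484053 -0.0194    ] tool [-4.82 19.39  1.  ]
[0.55583192 0.07076969 0.0974    ] [0.55648726 0.07490589 0.076     ] delta [ 0.00065535  0.0041362  -0.0214    ] tool [-4.12 21.39  1.  ]
[0.55575764 0.07147401 0.0994    ] [0.55648726 0.07490589 0.076     ] delta [ 0.00072962  0.00343188 -0.0234    ] tool [-3.41 23.39  1.01]
nose rel tcp in tool [ -1.31583256 231.72357308  -0.88680034]
```

```bash
python3 -m crank '[[-0.1,0,0.2,-0.004,0.006,0.001,1],[0,0,0,0,0.006,0,1],[0,0,0,0,0,0,1],[0,0,0,0,0,0,1]]'|grep -v rot; python3 -c "
from h import *
plan((.55695,.07435,.312),6.2);lev()"
```

```text
time_s: 12.3
tool_pos: [0.5582, 0.0745, 0.3202]
wrist_force: [0.1, 0.7, -0.7]
grip_width: 0.199
t 12.3 tcp [0.5582 0.0745 0.3202] zang 5.47 F [ 0.07  0.7  -0.7 ] grip 0.199
shift tool xyz mm [ 0.1  8.2 -1.3] tilt 0.42
ay turn -0.727700000327415
level turn deg (tool) [-0.42  0.   -0.03]
```

```bash
python3 -m crank '[[-0.4,0,0,0,0.004,-0.001,1],[0,0,0,0,0.002,0,1],[0,0,0,0,0,0,1],[0,0,0,0,0,0,1]]'|grep -v rot; python3 -c "
from h import *
plan((.55695,.07435,.312),6.2);lev()
c=cam('wrist');np.savez('w11.npz',K=c[0],T=c[1])
p,R,s=st();np.savez('p11.npz',p=p,R=R)
w=robot.get_image('wrist')[:,:,::-1]
cv2.imwrite('pics/w11.png',w)
cv2.imwrite('pics/c14.png',cv2.resize(np.clip(w[150:250,230:350]*1.5,0,255).astype(np.uint8),None,fx=6,fy=6,interpolation=cv2.INTER_CUBIC))
"
```

```text
time_s: 12.63
tool_pos: [0.5572, 0.0748, 0.3138]
wrist_force: [-0.2, 0.6, -0.4]
grip_width: 0.198
t 12.6333 tcp [0.5572 0.0748 0.3138] zang 5.51 F [-0.22  0.62 -0.41] grip 0.198
shift tool xyz mm [ 0.4  1.8 -0.3] tilt 0.03
ay turn -0.6887785188272835
level turn deg (tool) [ 0.01  0.   -0.02]
```

View pics/c14.png

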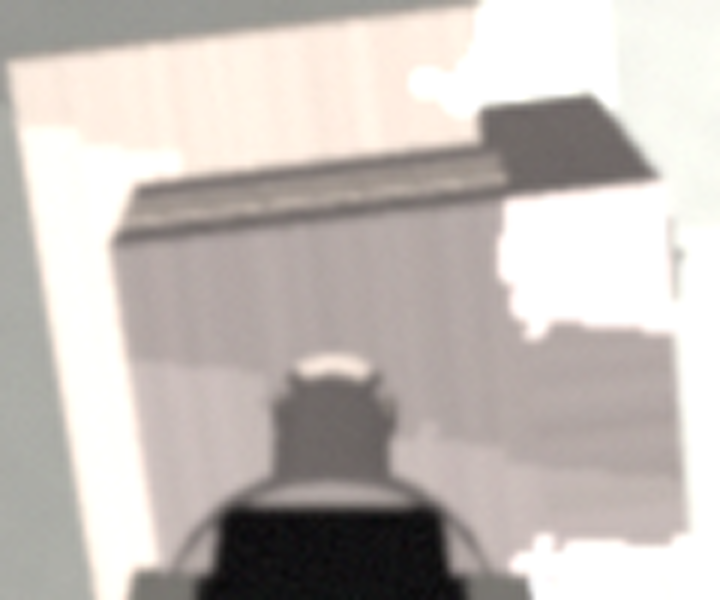

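```bash
python3 - <<'E'
from h import *
w=np.load('w11.npz');c=(w['K'],w['T']);q=np.load('p11.npz');R=q['R']
n=q['p']+R@np.array([-1.32,231.7,-.89])*1e-3
t=n.copy();t[2]=.076
print("nose",n,"px",proj("w",n,c),"target hole px in crop",(proj("w",t,c)-[230,150])*6)
for a in np.linspace(0,360,8,endpoint=False):
    print((( proj("w",t+.007*np.array([np.cos(np.radians(a)),np.sin(np.radians(a)),0]),c)-[230,150])*6).round(0))
E
```

```text
nose [0.55609237 0.07608792 0.08206345] px [285.26783514 219.2777049 ] target hole px in crop [331.56711039 397.49737464]
[395. 403.]
[381. 359.]
[338. 337.]
[291. 351.]
[268. 392.]
[283. 435.]
[326. 457.]
[372. 444.]
```

```bash
python3 -m crank '[[0,0,0,0.0012,0,0,1],[0,0,0,0,0.002,0,1],[0,0,0,0,0.002,0,1],[0,0,0,0,0,0,1]]'|grep -v rot; python3 -c "
from h import *
plan((.5572,.0737,.306),6.2);lev()"
```

```text
time_s: 13.02
tool_pos: [0.5574, 0.0734, 0.3099]
wrist_force: [-0.5, -0.3, -1.6]
grip_width: 0.2
t 13.0167 tcp [0.5574 0.0734 0.3099] zang 5.51 F [-0.51 -0.33 -1.57] grip 0.2
shift tool xyz mm [-0.3  3.9 -0.2] tilt 0.05
ay turn -0.6898728963748271
level turn deg (tool) [-0.05  0.   -0.02]
```

```bash
for i in 1 2 3; do python3 -m crank '[[0,0,0,0,0.003,0,1],[0,0,0,0,0,0,1]]'|egrep 'pos|force'; done;  python3 -c "
from h import *
plan((.5572,.0737,.306),6.2);lev()"
```

```text
tool_pos: [0.5574, 0.0734, 0.3066]
wrist_force: [-0.5, 0.6, -1.8]
tool_pos: [0.5574, 0.0733, 0.3032]
wrist_force: [0.0, 0.4, -1.8]
tool_pos: [0.5574, 0.0734, 0.2997]
wrist_force: [0.2, -0.2, -1.5]
t 13.5167 tcp [0.5574 0.0734 0.2997] zang 5.51 F [ 0.21 -0.18 -1.51] grip 0.197
shift tool xyz mm [-0.3 -6.3 -0.1] tilt 0.03
ay turn -0.6929868456480088
level turn deg (tool) [-0.02  0.   -0.02]
```

The pin has entered the hole without contact. I'll carry on in small steps.

```bash
for i in 1 2 3 4 5 6 7; do python3 -m crank '[[0,0,0,0,0.003,0,1],[0,0,0,0,0,0,1]]'|egrep 'pos|force'; done;  python3 -c "
from h import *
plan((.5572,.0737,.2577),6.2);lev()"
```

```text
tool_pos: [0.5574, 0.0734, 0.2963]
wrist_force: [0.3, 0.4, -1.0]
tool_pos: [0.5574, 0.0734, 0.293]
wrist_force: [-0.8, -0.4, -2.2]
tool_pos: [0.5574, 0.0734, 0.2896]
wrist_force: [-0.8, -0.2, -0.8]
tool_pos: [0.5574, 0.0734, 0.2863]
wrist_force: [0.5, 0.6, -1.5]
tool_pos: [0.5574, 0.0734, 0.283]
wrist_force: [-0.2, -0.1, -1.2]
tool_pos: [0.5574, 0.0734, 0.2797]
wrist_force: [-0.7, -1.3, -1.2]
tool_pos: [0.5574, 0.0734, 0.2763]
wrist_force: [0.4, -0.2, -1.6]
t 14.6833 tcp [0.5574 0.0734 0.2763] zang 5.51 F [ 0.44 -0.22 -1.56] grip 0.197
shift tool xyz mm [-0.3 18.6 -0.2] tilt 0.03
ay turn -0.6926523679148637
level turn deg (tool) [-0.02  0.   -0.02]
```

```bash
for i in 1 2 3 4 5 ; do python3 -m crank '[[0,0,0,0,0.003,0,1],[0,0,0,0,0,0,1]]'|egrep 'pos|force'; done;  python3 -c "
from h import *
plan((.5572,.0737,.2577),6.2);lev()"
```

```text
tool_pos: [0.5574, 0.0734, 0.273]
wrist_force: [-0.2, 0.3, -2.0]
tool_pos: [0.5575, 0.0734, 0.27]
wrist_force: [-0.6, -0.0, -0.9]
tool_pos: [0.558, 0.0734, 0.2679]
wrist_force: [0.6, 0.3, -0.6]
tool_pos: [0.5581, 0.0734, 0.2652]
wrist_force: [-0.4, 0.4, -2.6]
tool_pos: [0.5579, 0.0733, 0.2614]
wrist_force: [-0.2, -1.4, -3.4]
t 15.5167 tcp [0.5579 0.0733 0.2614] zang 5.52 F [-0.19 -1.42 -3.42] grip 0.197
shift tool xyz mm [-0.5  3.7 -0.7] tilt 0.1
ay turn -0.6824298332909189
level turn deg (tool) [-0.09  0.    0.02]
```

```bash
for i in 1 2 3 4; do python3 -m crank '[[0,0,0,0,0.0015,0,1],[0,0,0,0,0,0,1]]'|egrep 'pos|force'; done; python3 -c "
from h import *
w=robot.get_image('wrist')[:,:,::-1]
cv2.imwrite('pics/w12.png',w)
sc=robot.get_image('scene')[:,:,::-1];sd=robot.get_image('side')[:,:,::-1]
cv2.imwrite('pics/s12.png',cv2.resize(sc[180:260,280:360],None,fx=7,fy=7,interpolation=cv2.INTER_CUBIC))
cv2.imwrite('pics/d12.png',cv2.resize(sd[140:220,240:320],None,fx=7,fy=7,interpolation=cv2.INTER_CUBIC))
"
```

```text
tool_pos: [0.5577, 0.0733, 0.259]
wrist_force: [-0.5, -1.3, -1.6]
tool_pos: [0.5578, 0.0732, 0.2572]
wrist_force: [0.1, -1.2, -1.5]
tool_pos: [0.5581, 0.0733, 0.2574]
wrist_force: [0.3, -0.1, -1.5]
tool_pos: [0.5585, 0.0734, 0.2572]
wrist_force: [-0.5, -0.2, -2.4]
```

View pics/d12.png

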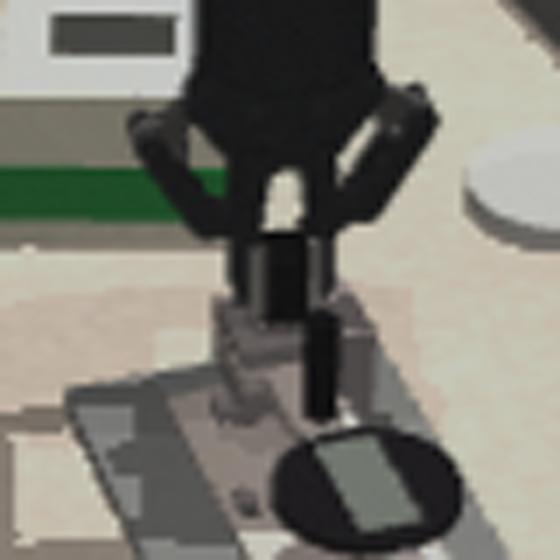

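View pics/s12.png

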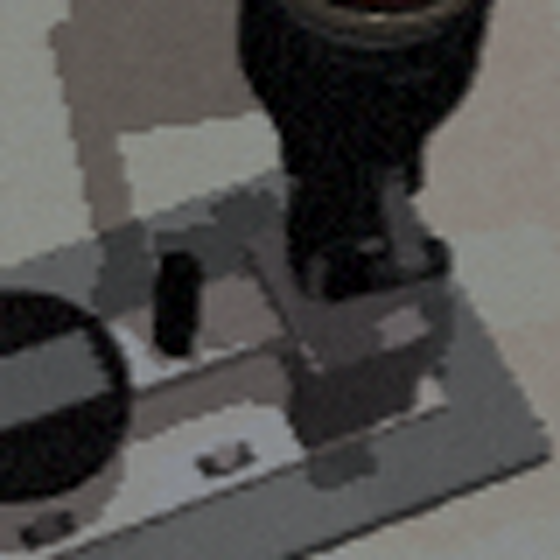

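```bash
for i in 1 2; do python3 -m crank '[[0,0,0,0,0.002,-0.0005,1]]'|egrep 'pos|force'; done; python3 -c "
from h import *
plan((.5574,.0734,.2577),6.2);lev()"
```

```text
tool_pos: [0.5585, 0.0735, 0.2569]
wrist_force: [-6.6, 0.6, 18.0]
tool_pos: [0.5585, 0.0735, 0.257]
wrist_force: [-6.2, -0.3, 12.8]
t 16.5 tcp [0.5585 0.0735 0.257 ] zang 5.52 F [-6.19 -0.34 12.79] grip 0.201
shift tool xyz mm [-0.  -0.7 -1.1] tilt 0.18
ay turn -0.6817035683189108
level turn deg (tool) [-0.18  0.   -0.  ]
```

The pin is seated: z stalled at 0.257 with 18 N of push. I'll release and rise.

```bash
python3 -m crank '[[0,0,0,0,0,0,1],[0,0,0,0,0,0,0],[0,0,0,0,0,0,0],[0,0,0,0,0,0,0],[0,0,0,0,0,0,0],[0,0,0,0,0,0,0]]'|grep -v rot; python3 -m crank '[[0,0,0,0,-0.01,0,0],[0,0,0,0,-0.02,0,0],[0,0,0,0,-0.03,0,0],[0,0,0,0,-0.035,0,0],[0,0,0,0,-0.035,0,0],[0,0,0,0,0,0,0]]'|grep -v rot; python3 -c "
from h import *
plan((.5574,.0734,.2577),6.2);lev()
c=cam('wrist');np.savez('w13.npz',K=c[0],T=c[1])
w=robot.get_image('wrist')[:,:,::-1]
cv2.imwrite('pics/w13.png',w)
"
```

```text
time_s: 17.0
tool_pos: [0.5584, 0.0737, 0.256]
wrist_force: [0.1, 0.6, 0.8]
grip_width: 0.498
time_s: 17.5
tool_pos: [0.5568, 0.0735, 0.3898]
wrist_force: [0.8, -0.2, 0.4]
grip_width: 0.501
t 17.5 tcp [0.5568 0.0735 0.3898] zang 5.5 F [ 0.83 -0.16  0.43] grip 0.501
shift tool xyz mm [  0.4 132.1   1.2] tilt 0.28
ay turn -0.6964559284285077
level turn deg (tool) [ 0.25  0.   -0.12]
```

View pics/w13.png

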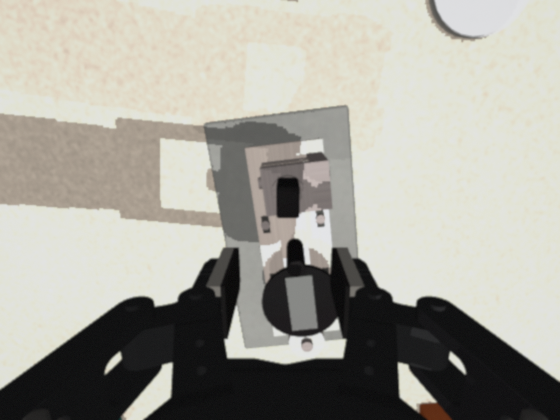

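The pin stands in the yoke at (288,197), and the arm is closed. I'll move aside and check that the flange is flush from the fixed cameras.

```bash
python3 -m crank '[[0,0,0,-0.02,-0.02,-0.01,0],[0,0,0,-0.035,0,-0.01,0],[0,0,0,-0.035,0,-0.01,0],[0,0,0,-0.035,0,-0.01,0],[0,0,0,-0.035,0,-0.01,0],[0,0,0,0,0,0,0]]'|grep -v rot; python3 -c "
from h import *
sc=robot.get_image('scene')[:,:,::-1];sd=robot.get_image('side')[:,:,::-1]
cv2.imwrite('pics/s14f.png',sc);cv2.imwrite('pics/d14f.png',sd)
cv2.imwrite('pics/s14.png',cv2.resize(np.clip(sc[180:260,270:350]*1.7,0,255).astype(np.uint8),None,fx=7,fy=7,interpolation=cv2.INTER_CUBIC))
cv2.imwrite('pics/d14.png',cv2.resize(np.clip(sd[140:220,240:320]*1.4,0,255).astype(np.uint8),None,fx=7,fy=7,interpolation=cv2.INTER_CUBIC))
P=np.array([.5565,.0743,0])
for h in(.076,.080,.114): print(h,(proj('scene',P+[0,0,h])-[270,180])*7,(proj('side',P+[0,0,h])-[240,140])*7)
"
```

```text
time_s: 18.05
tool_pos: [0.4889, 0.2315, 0.4073]
wrist_force: [-0.1, -0.1, -0.3]
grip_width: 0.5
0.076 [388.13412027 260.20190524] [279.33763937 314.47231006]
0.08 [389.01564182 254.43223326] [279.46137474 306.87201264]
0.114 [396.76068513 203.73992846] [280.52838975 241.33189388]
```

View pics/d14.png

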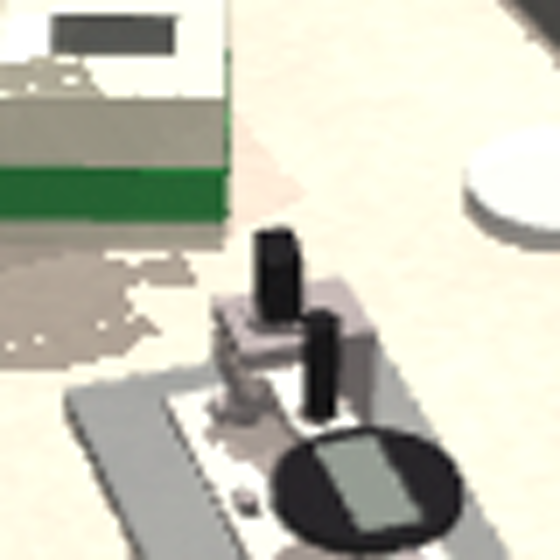

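View pics/s14.png

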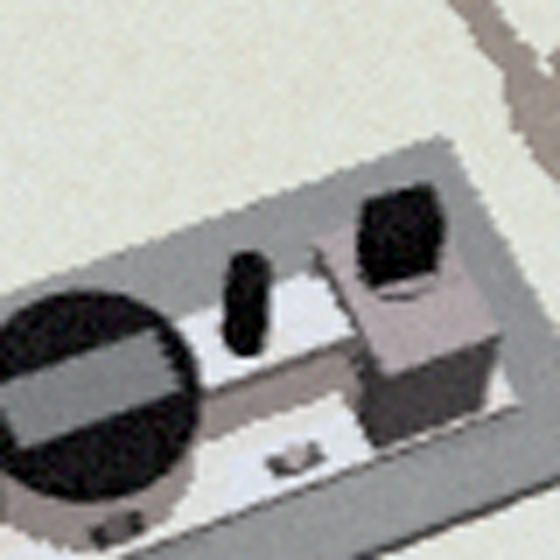

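View pics/s14f.png

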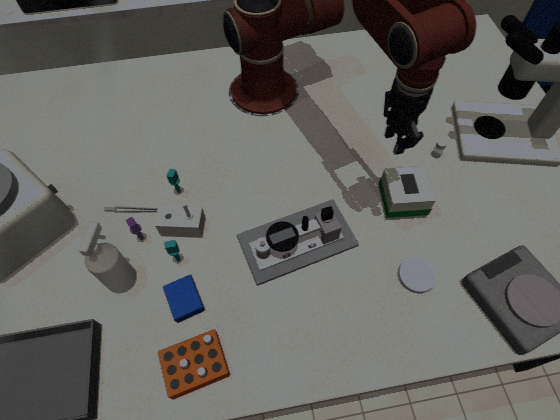

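```bash
python3 -c "
from h import *
for h in (.076,.079,.080,.083):
  a=np.linspace(0,2*np.pi,90);q=np.array([(proj('scene',(.5565+.014*np.cos(t),.0743+.014*np.sin(t),h))-[270,180])*7 for t in a]);s=np.array([(proj('side',(.5565+.014*np.cos(t),.0743+.014*np.sin(t),h))-[240,140])*7 for t in a])
  print(h,'scene bottom',q[q[:,1].argmax()].round(0),'side bottom',s[s[:,1].argmax()].round(0))
sc=cv2.imread('pics/s14f.png');cv2.imwrite('pics/s15.png',cv2.resize(np.clip(sc[200:235,310:350]*1.9,0,255).astype(np.uint8),None,fx=14,fy=14,interpolation=cv2.INTER_CUBIC))
sd=cv2.imread('pics/d14f.png');cv2.imwrite('pics/d15.png',cv2.resize(np.clip(sd[165:200,260:300]*1.4,0,255).astype(np.uint8),None,fx=14,fy=14,interpolation=cv2.INTER_CUBIC))
"
```

```text
0.076 scene bottom [389. 295.] side bottom [281. 333.]
0.079 scene bottom [390. 290.] side bottom [281. 327.]
0.08 scene bottom [390. 289.] side bottom [281. 325.]
0.083 scene bottom [390. 285.] side bottom [281. 320.]
```

View pics/s15.png

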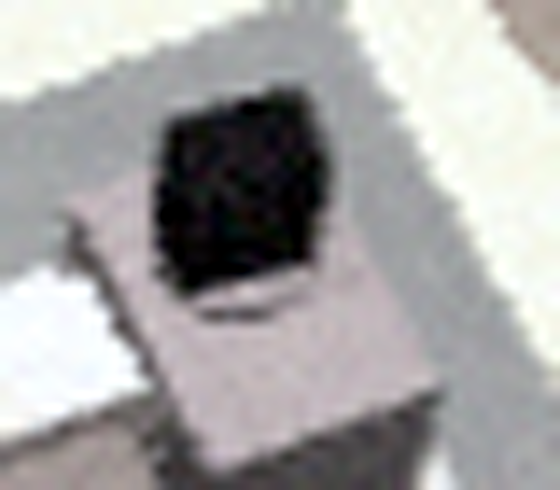

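View pics/d15.png

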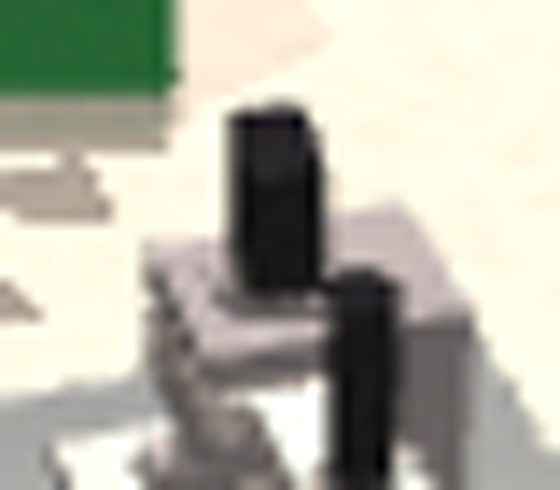

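The flange rim sits directly on the ear with no gap, the pin is upright, and the arm is closed. The gripper is clear, so I'll hand in.

```bash
python3 -c "
from h import *
s=robot.sense();print(s['time_s'],s['wrist_force'],s['joint_vel'].round(3))
print(robot.sign_off())"
```

```text
18.15 [-0.17120518 -0.14465512 -0.93554872] [-2.571  0.233 -0.182 -0.481 -0.116 -0.319]
the job is handed in; nothing more can be done
None
```

I swung the arm in to its stop, took the black-headed pin from the white rack and pushed it through both ears and the eye until it seated. I then let go and handed in at 18.2 s.

- **Arm:** the push force rose to about 20 N at the stop. The last measured view before the pin went in showed the arm parallel to the head plate, within about 0.01 rad.
- **Hole:** two wrist views put the mouth at (0.5565, 0.0743), which is about 5 mm in x and 6 mm in y off nominal. It agreed to about 1 mm. The first estimate from the fixed cameras differed by up to 4 mm, so I did not use it.
- **Pin:** it went in with no noticeable side force. Readings through the catch stayed within a few newtons, mostly noise. It stalled at a tool height of 0.257 m, where 0.2577 m was expected, and the final press read about 19 N, against the 60 N limit.
- **After release:** both fixed cameras show the pin upright, the flange rim on the ear with no visible gap, and the arm still closed. The head top is where a seated pin should be, to about 1 px.
- **Bench:** the probe is still in the rack, nothing looks moved in the last scene view, and the gripper is clear.

Two disagreements came up. The pin's head measured about 15 x 23 mm in one view instead of 18 x 26 mm, but the grip width, about 17 mm, fits 18 mm. Joint 1 still read about 2.6 degrees/s at hand-in, settling well away from everything.

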